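# Check-weigh the cast ingots on the beam balance and box them

## Robot

A 6-joint arm with a two-finger parallel gripper is mounted at the origin on the work surface. World frame = base frame: x ahead of the robot, y to its left, z up, the work surface at z = 0. Lengths are in mm, angles in rad, forces in N, time in s.
With the tool pointing down it reaches from about 300 to 775 mm from the base axis. Payload 14.6 kg.
Tool frame: the origin (TCP) lies midway between the tips of the shut fingers; the grasp point (between the pads) lies 19 mm behind it (manip.grasp_offset is the distance from the TCP to the grasp point, in mm); z points along the fingers, y is the line along which they close (so a half turn about z gives the same grasp; the last joint's range is limited). The gripper opens to 94 mm and grips with 3 to 60 N. Pads are 16 mm wide; open, the fingers measure 119 mm over their backs; the gripper's body (75 mm by 177 mm) begins 78 mm behind the grasp point.
Start: joints at [1.223, 0.3, 1.521, -0, 1.321, -0.067], TCP at [152.416, 528.449, 205.446] pointing down, gripper open.
Joint ranges: [-3.03, 3.03], [-0.79, 2.21], [0.23, 2.52], [-1.04, 4.18], [0, 3.07], [-2.55, 2.55]. Speed limits (rad/s): [2.22, 2.22, 2.57, 3.14, 3.14, 3.14].

## Interface

Orientations are given as [roll, pitch, yaw] about the fixed x, y, z axes, in that order (R = Rz(yaw) Ry(pitch) Rx(roll)).
In Python, from cell import manip, viewer gives the robot as it stands. The module is installed in compiled form; this text tells all that it offers.
- The arm moves only by the tool move_arm, never from a script. Its argument "moves" is a list of rows, each a list of 4 numbers: the shift along the tool's x, y, z in m, then the turn about the tool's z in rad. A call has 1 to 12 rows; each row is the pose to reach, as a shift and turn from the pose commanded when the call began, along the tool's axes at that moment; what a row does not reach only later rows make up. A row lasts 1/10 s, in which the tool goes at most 50 mm and 8.59 degrees, less where a joint would pass 70% of its speed; a pose out of reach is approached as far as the arm can. A call with a gripper value outside its range is refused whole. "jaw" is the finger opening in m, from 0 to 0.094, set as the call begins (left out, the last holds). The fingers move at their own pace and stop on an object; "squeeze" is the grip in N (left out, the last holds). Time passes only in rows, so rows that repeat a pose let the fingers close. It gives the time, the measured TCP pose, the force, the opening and the grip force at its end, in the units of the state.
- manip.read_state(): the state, without advancing time (a new reading comes with each control period).
- viewer.camera(name): name is "scene" or "top" or "wrist"; returns a dict with "frame" (384x512x3 uint8, blue, green, red), "z_map" (384x512 float32, mm along the optical axis (not along the pixel's ray), 0 where there is no reading), "fx", "fy", "cx", "cy" (pixels), "origin" and "orientation" of the camera in the world. Camera axes: x right, y down, z forward; pixel columns grow to the right and rows downward; lengths in mm; the calibration is good to about 2 mm. A picture is of the moment at which its call begins.
- manip.sign_off(): hands the job in; it is judged then, once.
The state is a dict: "clock": time; "joints": joint angles; "qd": joint speeds; "effort": joint torques, N m; "eef_pos": TCP position; "eef_rot": TCP orientation; "wrist_force": force on the tool from outside, world axes, zero at the start; "moment": the same for the moment, N m; "finger_gap": finger opening in mm; "finger_force": force on a finger pad.
Only numpy, scipy, OpenCV 4.12 (cv2) and the standard library are available. Lean on these libraries where they do the work, as an engineer would, in place of code of your own. Each camera call takes 0.05 s, during which the arm holds its last target. There are 200 camera calls.

## Task

Check-weigh the silver: with the beam arrested, put every ingot from the bench into the balance's scoop pan, push the arrest lever over to free the beam, let go and wait until the loaded pan has sunk and come to rest, then pull the lever fully back so the beam is arrested level again. Then lift the pan off by its grip, tip all the ingots out of it into the open wooden box, put the empty pan back on its seat and shut the box's lid. Never touch the pan or the ingots while the beam is free, and leave the tin, rod stand, flask and hammer where they are.

Things in the scene. Friction and masses are not known exactly. Their poses are not given: they have to be found in the camera images.
- ingot0: Cast silver ingot, 64 long x 20 wide x 12 high mm, about 125 g, lying flat on the bench at the start; may be absent (two to four of the five are there). Origin: centre of its underside; x along its length, z up.
- ingot1: Cast silver ingot, 64 long x 20 wide x 12 high mm, about 125 g, lying flat on the bench at the start; may be absent (two to four of the five are there). Origin: centre of its underside; x along its length, z up.
- ingot2: Cast silver ingot, 60 long x 24 wide x 10 high mm, about 125 g, lying flat on the bench at the start; may be absent (two to four of the five are there). Origin: centre of its underside; x along its length, z up.
- ingot3: Cast silver ingot, 66 long x 16 wide x 14 high mm, about 125 g, lying flat on the bench at the start; may be absent (two to four of the five are there). Origin: centre of its underside; x along its length, z up.
- ingot4: Cast silver ingot, 60 long x 24 wide x 10 high mm, about 125 g, lying flat on the bench at the start; may be absent (two to four of the five are there). Origin: centre of its underside; x along its length, z up.
- pan: Loose brass scoop pan, 220 g, 160 (x) x 116 (y) mm. Origin: centre of its underside, 134 mm above the bench at the start; +x towards the open spout end (no wall, no lip). Floor 4 mm thick; walls 3 mm thick, to 22 mm above the underside, on the long sides and the -x end. At the -x end an upright wooden grip plate: x = -80 to -70 mm, 64 mm wide along y, top 64 mm above the underside.
- pan_grip (a point): Point to pinch the pan's grip plate: its middle, 75 mm behind the pan's origin (-x) and 46 mm above its underside; close across the 10 mm thickness (along the pan's x) from above.
- pan_lip (a point): Middle of the spout edge of the pan, 80 mm ahead of its origin along +x, 4 mm above the underside.
- balance: Beam balance, fixed: grey base 130 (x) x 470 (y, -270 to +200) x 22 mm. Origin: on the bench under the pivot. The beam runs along y at 100 mm height: pan seat at y = +115 mm (stays level), on the -y arm a steel poise (fixed, set to pan plus about 80 g, top at 122 mm, y = -145 mm) and a pointer by an end post 124 mm high.
- beam (a joint): Tilt of the beam, rad: 0 level, positive = pan end down; stops at -0.09 and +0.09. Damped: settles in about 2 s. Any two ingots sink the loaded pan to about +0.09 when freed (the pan then lies 10 mm lower).
- pan_seat (a point): Centre of the pan seat's top face, where the pan's origin belongs; axes of the balance. The seat has a raised rim 7 mm high, inside 170 (along the balance's y) x 126 mm, so the pan lies in it with 5 mm play all round, its length along the balance's y, spout to +y as found (either way round is accepted).
- arrest (a joint): Angle of the arrest lever, rad: 0 = arrested (knob low, at the balance's front, -x; two brass cams under the beam hold it level), 0.75 = free (knob swung up and towards +x); the beam has its full swing only from about 0.67. Stops at both ends; stiff with friction (1 to 3 N at the knob), stays where it is left. Starts arrested.
- arrest_knob (a point): Centre of the black knob at the lever's end: a cylinder 20 mm in diameter and 30 mm long along the balance's y; it can be pinched from above across its two ends, or pushed. It moves on a circle of 100 mm radius about arrest_axis.
- arrest_axis (a point): Centre of that circle: under the beam, 100 mm to -y of the pivot, 62 mm above the bench, axes those of the balance. At lever angle q the knob lies 100*sin(1.25-q) mm towards the balance's -x and 100*cos(1.25-q) mm above it.
- stockbox: Wooden box fixed to the bench, outside 180 (x) x 200 (y) x 75 mm, walls and floor 8 mm. Origin: centre of its underside. Its lid is hinged on the top of the +x wall and stands open at the start.
- lid (a joint): Opening angle of the lid, rad: 0 shut, starts 1.45 to 1.65 (about upright), stops at 1.7. The hinge is stiff: the lid stays where it is left (about 2 to 4 N at its edge) and must be pushed all the way down.
- lid_hinge (a point): Middle of the lid's hinge line (along the box's y), on top of the +x wall. The lid is a plate 180 x 200 x 8 mm; at opening q it runs from the hinge towards (-cos q, 0, sin q) in the box's axes; its outer face (up when shut) carries a brass knob standing about 45 mm out, 150 mm from the hinge, on the middle line.
- lid_edge (a point): Middle of the lid's free edge, 180 mm from the hinge.
- tin: Bystander: plain metal can, 66 mm across, 115 mm high. Origin under its centre.
- stand: Bystander: blue round foot, 90 mm across and 25 mm high, with an upright rod to 175 mm. Origin under its centre.
- flask: Bystander: amber bottle, 60 mm across, 110 mm high. Origin under its centre.
- hammer: Bystander: hammer, 220 mm long, lying flat. Origin under it, x along the handle towards the head.
Things that resemble listed ones, but are neither listed nor needed, are in the scene too. Leave any green, pink or purple look-alike of the ingot0 alone.

How it is judged (in metres and radians):
On the way, in this order (a step that is already met when the one before it is completed fails the run):
1. every ingot lies in the seated pan, let go of, with the beam arrested (x of ingot0 in the frame of pan between -0.082 and 0.082 m and y of ingot0 in the frame of pan between -0.058 and 0.058 m and z of ingot0 in the frame of pan between -0.002 and 0.06 m and x of ingot1 in the frame of pan between -0.082 and 0.082 m and y of ingot1 in the frame of pan between -0.058 and 0.058 m and z of ingot1 in the frame of pan between -0.002 and 0.06 m and x of ingot2 in the frame of pan between -0.082 and 0.082 m and y of ingot2 in the frame of pan between -0.058 and 0.058 m and z of ingot2 in the frame of pan between -0.002 and 0.06 m and x of ingot3 in the frame of pan between -0.082 and 0.082 m and y of ingot3 in the frame of pan between -0.058 and 0.058 m and z of ingot3 in the frame of pan between -0.002 and 0.06 m and x of ingot4 in the frame of pan between -0.082 and 0.082 m and y of ingot4 in the frame of pan between -0.058 and 0.058 m and z of ingot4 in the frame of pan between -0.002 and 0.06 m and horizontal distance between pan and pan_seat below 0.012 m and z of pan in the frame of pan_seat between -0.005 and 0.005 m and value of joint arrest below 0.1 rad and value of joint beam between -0.025 and 0.025 rad and contact force between the fingers and ingot0 below 0.2 N and contact force between the fingers and ingot1 below 0.2 N and contact force between the fingers and ingot2 below 0.2 N and contact force between the fingers and ingot3 below 0.2 N and contact force between the fingers and ingot4 below 0.2 N), for 0.3 s.
2. the beam is free with every ingot in the pan, the hand off the balance, and has come to rest pan end down (x of ingot0 in the frame of pan between -0.082 and 0.082 m and y of ingot0 in the frame of pan between -0.058 and 0.058 m and z of ingot0 in the frame of pan between -0.002 and 0.06 m and x of ingot1 in the frame of pan between -0.082 and 0.082 m and y of ingot1 in the frame of pan between -0.058 and 0.058 m and z of ingot1 in the frame of pan between -0.002 and 0.06 m and x of ingot2 in the frame of pan between -0.082 and 0.082 m and y of ingot2 in the frame of pan between -0.058 and 0.058 m and z of ingot2 in the frame of pan between -0.002 and 0.06 m and x of ingot3 in the frame of pan between -0.082 and 0.082 m and y of ingot3 in the frame of pan between -0.058 and 0.058 m and z of ingot3 in the frame of pan between -0.002 and 0.06 m and x of ingot4 in the frame of pan between -0.082 and 0.082 m and y of ingot4 in the frame of pan between -0.058 and 0.058 m and z of ingot4 in the frame of pan between -0.002 and 0.06 m and horizontal distance between pan and pan_seat below 0.012 m and z of pan in the frame of pan_seat between -0.005 and 0.005 m and value of joint arrest above 0.6 rad and value of joint beam above 0.05 rad and contact force between each of the arm, the fingers and balance below 0.2 N and contact force between the fingers and pan below 0.2 N and velocity of joint beam between -0.02 and 0.02 rad/s), for 0.5 s.
3. the lever is back and the beam is arrested level, every ingot still in the pan (x of ingot0 in the frame of pan between -0.082 and 0.082 m and y of ingot0 in the frame of pan between -0.058 and 0.058 m and z of ingot0 in the frame of pan between -0.002 and 0.06 m and x of ingot1 in the frame of pan between -0.082 and 0.082 m and y of ingot1 in the frame of pan between -0.058 and 0.058 m and z of ingot1 in the frame of pan between -0.002 and 0.06 m and x of ingot2 in the frame of pan between -0.082 and 0.082 m and y of ingot2 in the frame of pan between -0.058 and 0.058 m and z of ingot2 in the frame of pan between -0.002 and 0.06 m and x of ingot3 in the frame of pan between -0.082 and 0.082 m and y of ingot3 in the frame of pan between -0.058 and 0.058 m and z of ingot3 in the frame of pan between -0.002 and 0.06 m and x of ingot4 in the frame of pan between -0.082 and 0.082 m and y of ingot4 in the frame of pan between -0.058 and 0.058 m and z of ingot4 in the frame of pan between -0.002 and 0.06 m and horizontal distance between pan and pan_seat below 0.012 m and z of pan in the frame of pan_seat between -0.005 and 0.005 m and value of joint arrest below 0.1 rad and value of joint beam between -0.025 and 0.025 rad), for 0.3 s.
4. the pan is tipped more than 30 degrees, spout over the box (angle between pan's own z axis and vertical above 0.52 rad and horizontal distance between pan_lip and stockbox below 0.12 m), for 0.2 s.
At the end, for the whole second after the job is handed in: Every ingot present lies at rest inside the box, the lid is shut (below 0.06 rad), the empty pan sits level on the balance's seat (within 12 mm of its centre, 5 mm in height), the arrest lever is back (below 0.1 rad) and the beam level (within 0.025 rad) (x of ingot0 in the frame of stockbox between -0.088 and 0.088 m and y of ingot0 in the frame of stockbox between -0.098 and 0.098 m and z of each of ingot0, ingot1, ingot2, ingot3, ingot4 in the frame of stockbox below 0.074 m and linear speed of each of ingot0, ingot1, ingot2, ingot3, ingot4 below 0.03 m/s and x of ingot1 in the frame of stockbox between -0.088 and 0.088 m and y of ingot1 in the frame of stockbox between -0.098 and 0.098 m and x of ingot2 in the frame of stockbox between -0.088 and 0.088 m and y of ingot2 in the frame of stockbox between -0.098 and 0.098 m and x of ingot3 in the frame of stockbox between -0.088 and 0.088 m and y of ingot3 in the frame of stockbox between -0.098 and 0.098 m and x of ingot4 in the frame of stockbox between -0.088 and 0.088 m and y of ingot4 in the frame of stockbox between -0.098 and 0.098 m and horizontal distance between pan and pan_seat below 0.012 m and z of pan in the frame of pan_seat between -0.005 and 0.005 m and value of joint arrest below 0.1 rad and value of joint beam between -0.025 and 0.025 rad and value of joint lid below 0.06 rad and angle between pan's own z axis and vertical below 0.06 rad and linear speed of pan below 0.02 m/s); the robot touches nothing.
It fails at once if the pan or an ingot is touched by the gripper while the beam is free (value of joint arrest above 0.3 rad and (contact force between the fingers and pan above 0.5 N or contact force between the fingers and ingot0 above 0.5 N or contact force between the fingers and ingot1 above 0.5 N or contact force between the fingers and ingot2 above 0.5 N or contact force between the fingers and ingot3 above 0.5 N or contact force between the fingers and ingot4 above 0.5 N)).
It fails at once if a bystander is moved more than 30 mm or knocked over (distance of any of tin, stand, flask, hammer from where it was at the start of the episode above 0.03 m or angle between any of tin, stand, flask's own z axis and vertical above 0.5 rad).
Of ingot0, ingot1, ingot2, ingot3, ingot4 only 2 to 4 are there at a start; the rules pass over those that are not, and their reading is None.
At some moment in a run one of ingot0, ingot1, ingot2, ingot3, ingot4 may be knocked a few centimetres aside while the robot is not near it.
Once in a run the grip may slacken for a moment while it holds something.
It also fails if it takes over 210 s, if anything falls off the work surface, if the arm or the gripper's body presses on something with over 40 N, if the wrist force passes 120 N, or if a joint passes its speed limit or range.

## Working session

There is one attempt and no reset: what is moved stays moved. The work goes in short steps, Python scripts to look and compute and a tool call to move; the robot and the scene stay as the last step left them, time stands still between calls to the robot, and variables do not carry over. Pictures are saved under pics/ and viewed, at most 14 in all, crops included, and the job is handed in when it is done.

Besides the shell and the picture viewer there is one more tool, called after "Request:" as name(argument=value, ...) on one line, values as JSON. move_arm: Moves the arm, as the interface text tells. Its arguments: {"type":"object","properties":{"moves":{"type":"array"},"jaw":{"type":"number"},"squeeze":{"type":"number"}},"required":["moves"]}

```bash
mkdir -p pics
cat > h.py <<'E'
import numpy as np, cv2
from scipy.spatial.transform import Rotation as R
from cell import manip, viewer
np.set_printoptions(suppress=True,precision=1)
def cam(n):
    c=viewer.camera(n); o=np.array(c["orientation"],float)
    c["R"]=o if o.shape==(3,3) else R.from_euler('xyz',o).as_matrix()
    c["o"]=np.array(c["origin"],float); return c
def cloud(c):
    z=c["z_map"]; v,u=np.indices(z.shape)
    p=np.stack([(u-c["cx"])/c["fx"]*z,(v-c["cy"])/c["fy"]*z,z],-1)@c["R"].T+c["o"]
    p[z==0]=np.nan; return p
def onplane(c,u,v,h):
    d=c["R"]@np.array([(u-c["cx"])/c["fx"],(v-c["cy"])/c["fy"],1]); return c["o"]+d*(h-c["o"][2])/d[2]
def proj(c,P):
    q=c["R"].T@(np.array(P,float)-c["o"]); return q[0]/q[2]*c["fx"]+c["cx"],q[1]/q[2]*c["fy"]+c["cy"]
E
python3 - <<'E'
from h import *
print(manip.read_state())
for n in ("scene","top"):
    c=cam(n); print(n,c["orientation"],c["o"],c["fx"],c["cx"],c["cy"])
    cv2.imwrite(f"pics/{n}0.png",cv2.resize(c["frame"],(800,600)))
E
```

```text
{'clock': 0.0, 'joints': array([ 1.2,  0.3,  1.5, -0. ,  1.3, -0.1]), 'qd': array([-0., -0.,  0.,  0., -0., -0.]), 'effort': array([  0. , -53.2, -35.3,   0.1,   0. ,  -0. ]), 'eef_pos': array([152.3, 528.2, 204.9]), 'eef_rot': array([-3.1, -0. ,  2.9]), 'wrist_force': array([0.2, 0.8, 0. ]), 'moment': array([ 0. , -0.1, -0. ]), 'finger_force': 0.0, 'finger_gap': 94.31233092429657}
scene [-2.6 -0.   0.5] [ 894.1 -625.5 1427.9] 499.6023856933935 247.6494359556349 195.34412328467351
top [-3.  -0.  -1.6] [ 354.8   32.6 1573.8] 486.7513299037887 255.0104779113848 194.06285316210787
```

View pics/scene0.png

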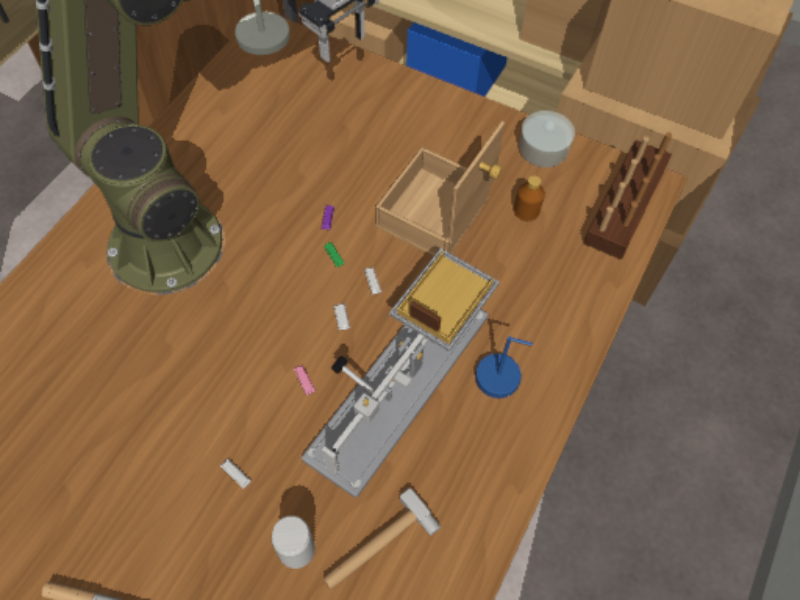

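View pics/top0.png

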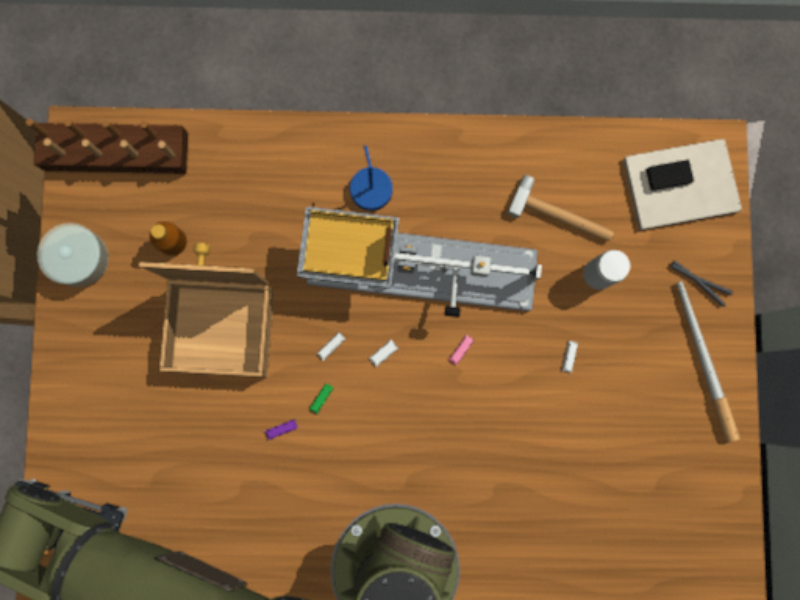

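The two pictures show three silver bars, at top-view (331,346), (384,353) and (570,356) in 800x600 pixels. The look-alikes are pink (461,349), green (321,398) and purple (281,429). The hammer head (521,196), tin (606,270) and steel file (700,340) are also silver or grey, but they aren't ingots. I'll measure the ingots and check them in a close crop.

```bash
cat >> h.py <<'E'
def ingots(c,xr=(250,620),yr=(-420,330),zr=(5,20)):
    P=cloud(c); hsv=cv2.cvtColor(c["frame"],cv2.COLOR_BGR2HSV)
    m=(hsv[...,1]<60)&(hsv[...,2]>120)&(P[...,0]>xr[0])&(P[...,0]<xr[1])&(P[...,1]>yr[0])&(P[...,1]<yr[1])&(P[...,2]>zr[0]-8)&(P[...,2]<zr[1])
    m=cv2.morphologyEx(m.astype(np.uint8),cv2.MORPH_OPEN,np.ones((2,2)))
    n,l,s,ce=cv2.connectedComponentsWithStats(m); out=[]
    for i in range(1,n):
        if s[i,4]<25: continue
        z=np.nanmedian(P[l==i][:,2]); v,u=np.nonzero(l==i)
        q=np.array([onplane(c,a,b,z)[:2] for a,b in zip(u,v)],np.float32)
        r=cv2.minAreaRect(q); w,h=r[1]; a=r[2] if w>h else r[2]+90
        out.append((ce[i],s[i,4],q.mean(0),z,np.array(r[0]),max(w,h),min(w,h),(a+90)%180-90))
    return out
E
python3 - <<'E'
from h import *
crops=[]
for n in ("top","scene"):
    c=cam(n)
    for r in ingots(c): print(n,*r)
    if n=="top":
        f=c["frame"]; P=cloud(c); np.save("topP.npy",P); cv2.imwrite("top.png",f)
        cv2.imwrite("pics/crop1.png",cv2.resize(f[120:260,90:390],(800,373),interpolation=cv2.INTER_CUBIC))
        hsv=cv2.cvtColor(f,cv2.COLOR_BGR2HSV)
        def rect(name,m):
            m=cv2.morphologyEx(m.astype(np.uint8),cv2.MORPH_OPEN,np.ones((3,3)))
            k,l,s,ce=cv2.connectedComponentsWithStats(m)
            for i in range(1,k):
                if s[i,4]>60:
                    q=P[l==i]; r=cv2.minAreaRect(q[:,:2].astype(np.float32)); print(name,s[i,4],np.array(r[0]),np.array(r[1]),round(r[2],1),np.nanmedian(q[:,2]))
        Z=P[...,2]; X=P[...,0]; Y=P[...,1]
        rect("base",(abs(Z-22)<8)&(hsv[...,1]<70)&(X>400)&(X<750)&(Y<250)&(Y>-300))
        rect("pan",(abs(Z-138)<5)&(X>400)&(X<750)&(hsv[...,1]>120))
        rect("box",(abs(Z-75)<7)&(X>350)&(X<650)&(Y>200)&(Y<600))
        rect("knob",(hsv[...,2]<45)&(Z>60)&(Z<130)&(X>380)&(X<620)&(Y<100)&(Y>-250))
        rect("grip",(abs(Z-196)<10)&(X>380)&(X<750)&(Y<300))
        rect("lid",(Z>100)&(Z<290)&(X>530)&(X<680)&(Y>270))
E
```

```text
top [212.8 222.1] 112 [442.1 132.9] 9.493310620477018 [441. 134.] 63.192230224609375 18.240705490112305 -43.946292877197266
top [246.3 226.4] 123 [429.9  25.3] 9.432457382145685 [429.7  25.5] 58.59842300415039 22.58531379699707 -50.60163116455078
top [365.9 228.6] 103 [ 427.8 -359.9] 11.683569772046894 [ 427.7 -359.8] 61.401458740234375 17.71889877319336 -12.060798645019531
base 279 [ 654.4 -128. ] [173.1  30.4] 84.7 23.19641829627153
base 123 [ 642.8 -257. ] [75.2 34.5] 60.1 22.38185715428699
base 160 [572.4 -26.4] [56.5 47.9] 84.0 23.9222819567766
base 388 [ 552.5 -190.5] [134.6  56.7] 74.9 24.18711478824048
base 73 [571.3 132.9] [61.9 12.1] 84.0 21.855285588922015
base 86 [563.5  57.3] [78.3 10.4] 84.9 22.347651944590098
base 108 [558.5 -81.5] [52.6 32.4] 87.9 23.434961618194734
pan 1274 [631.1 103.7] [150.3 108.2] 84.3 138.39836725661746
grip 78 [620.4  23.8] [ 9.8 63.8] 84.6 198.1998845710882
lid 72 [657.1 469.8] [26.4 25.6] 89.9 110.2475457695025
lid 709 [585.  361.8] [185.3  51.4] 87.5 229.61894044839573
scene [239.2 180.5] 97 [454.7 133.1] 9.97893500207374 [454.2 133.5] 62.99957275390625 19.319189071655273 -44.97235870361328
scene [219.2 203.4] 115 [440.6  26. ] 8.554332247903858 [440.4  26.3] 59.84614944458008 22.963428497314453 -47.435630798339844
scene [151.2 303.8] 142 [ 437.8 -358.7] 9.390724814585155 [ 436.8 -358.2] 63.19960021972656 18.00140953063965 -14.008041381835938
```

View pics/crop1.png

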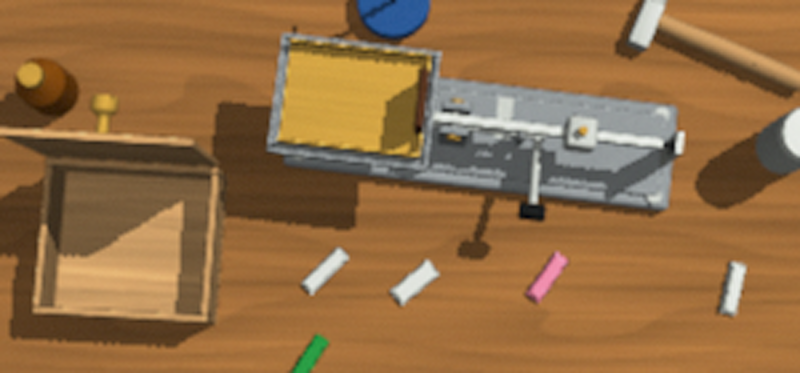

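The crop confirms the three silver bars, at crop pixels (326,270), (415,282) and (733,288); the coloured ones are look-alikes. The two cameras disagree by about 12 mm in x, so I'll check which one is right.

Run:
```python
from h import *
for n in ("top","scene","wrist"):
    c=cam(n);P=cloud(c);print(n,c["orientation"].tolist() if hasattr(c["orientation"],"tolist") else c["orientation"],c["o"],c["fx"],c["fy"],c["cx"],c["cy"])
    hsv=cv2.cvtColor(c["frame"],cv2.COLOR_BGR2HSV)
    m=(abs(P[...,2])<25)&(hsv[...,1]>90)&(hsv[...,0]<25)
    q=P[m]; A=np.c_[q[:,:2],np.ones(len(q))]; s=np.linalg.lstsq(A,q[:,2],rcond=None)[0]; print("bench plane",s*[1000,1000,1], np.std(A@s-q[:,2]))
    for name,lo,hi in (("green",40,80),("purple",130,150),("pink",160,178)):
        m=(hsv[...,0]>lo)&(hsv[...,0]<hi)&(hsv[...,1]>70)&(hsv[...,2]>50)&(abs(P[...,2]-8)<14)&(P[...,0]<500)
        if m.sum()>10: print(name,m.sum(),P[m].mean(0))
    # robot base flange circle pts z ~ low near origin
    if n!="wrist":
        f=(hsv[...,0]>25)&(hsv[...,0]<45)&(hsv[...,1]>60)&(P[...,2]>8)&(P[...,2]<40)&(np.hypot(P[...,0],P[...,1])<180)
        print("flange",f.sum(),np.nanpercentile(P[f],[1,99],axis=0))
    if n=="wrist": cv2.imwrite("pics/w0.png",c["frame"])
```

```text
top [-3.027363290830231, -0.023069726496773857, -1.5582805028845148] [ 354.8   32.6 1573.8] 486.7513299037887 486.7513299037887 255.0104779113848 194.06285316210787
bench plane [ 0.3 -0.1  0.7] 4.0977110023360535
green 113 [337.8 155.5  10.5]
purple 109 [275.2 234.2   9.7]
pink 126 [414.9 -72.3  10.2]
flange 1104 [[ -52.1 -119.4    8.4]
 [ 119.2  118.9   37.4]]
scene [-2.617716353512165, -0.00705808128911678, 0.5040739441677768] [ 894.1 -625.5 1427.9] 499.6023856933935 499.6023856933935 247.6494359556349 195.34412328467351
bench plane [1.1 0.  0. ] 4.186739118033999
green 94 [342.7 152.6  10.3]
purple 79 [279.5 230.5   9.9]
pink 124 [ 435.7 -111.6    9.9]
flange 1239 [[ -98.6 -120.6    8.2]
 [ 123.1  112.8   39.4]]
wrist [2.8650651916373544, -0.0002899900400037403, 1.2898441713391964] [ 74.9 549.7 384.1] 333.05442767253265 333.05442767253265 260.085437560776 200.40989731872284
bench plane [ 3.3 -0.7 -0.4] 1.6519327754685296
purple 123 [261.4 259.6   8.1]
```

View pics/w0.png

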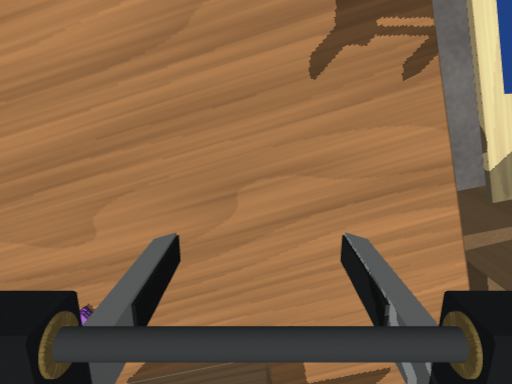

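```bash
cat >> h.py <<'E'
def to(x,y,z,yawdeg=None):
    s=manip.read_state(); r=R.from_euler('xyz',s["eef_rot"]).as_matrix()
    d=r.T@(np.array([x,y,z])-s["eef_pos"])/1000
    yaw=np.degrees(np.arctan2(r[1,0],r[0,0])); t=0
    if yawdeg is not None: t=-np.radians((yawdeg-yaw+180)%360-180)
    print("pos",s["eef_pos"],"yaw %.2f"%yaw,"j6 %.2f"%s["joints"][5],"MOVE",np.round(d,4).tolist(),"turn %.4f"%t,"rows>=%.1f"%max(np.linalg.norm(d)/.05,abs(t)/.15),"t=%.1f"%s["clock"])
E
python3 -c "
from h import *
to(480,20,250,134)"
```

```text
pos [152.4 528.4 205.3] yaw 163.91 j6 -0.07 MOVE [-0.4557, -0.3977, -0.0446] turn 0.5220 rows>=12.1 t=0.3
```

Request:
move_arm(moves=[[0,0,-0.045,0],[-0.038,-0.033,-0.045,0.05],[-0.076,-0.066,-0.045,0.1],[-0.114,-0.1,-0.045,0.15],[-0.152,-0.133,-0.045,0.2],[-0.19,-0.166,-0.045,0.25],[-0.228,-0.199,-0.045,0.3],[-0.266,-0.232,-0.045,0.35],[-0.304,-0.265,-0.045,0.4],[-0.342,-0.3,-0.045,0.45],[-0.38,-0.332,-0.045,0.5],[-0.418,-0.365,-0.045,0.52]], jaw=0.094)

```text
clock: 1.55
eef_pos: [450.9, 64.0, 250.7]
eef_rot: [3.141, 0.0, 2.339]
wrist_force: [-0.1, 1.0, 0.3]
finger_gap: 94.2
finger_force: 0.0
```

Request:
move_arm(moves=[[-0.02,-0.02,0,0],[-0.04,-0.04,0,0],[-0.04,-0.04,0,0],[-0.04,-0.04,0,0]])

```text
clock: 1.95
eef_pos: [449.3, 9.4, 250.5]
eef_rot: [3.141, -0.0, 2.34]
wrist_force: [0.5, 0.4, 0.9]
finger_gap: 94.1
finger_force: 0.0
```

Run:
```python
from h import *
to(480,20,250,134)
c=cam("wrist"); cv2.imwrite("pics/w1.png",c["frame"]); print(c["o"],c["orientation"])
for r in ingots(c): print(*r)
P=cloud(c);hsv=cv2.cvtColor(c["frame"],cv2.COLOR_BGR2HSV)
m=(hsv[...,0]>40)&(hsv[...,0]<80)&(hsv[...,1]>70)&(hsv[...,2]>50)&(abs(P[...,2]-8)<14); print("green",m.sum(),P[m].mean(0))
c=cam("top"); print("top")
for r in ingots(c,xr=(150,700),yr=(-600,600)): print(*r)
```

```text
pos [449.3   9.4 250.5] yaw 134.05 j6 -0.83 MOVE [-0.0137, 0.0294, 0.0005] turn 0.0008 rows>=0.6 t=1.9
[392.9  65.7 429.3] [ 2.9 -0.   0.8]
[332.6  93.6] 923 [445.9 136.5] 10.630508174770029 [446.2 136.2] 62.79248046875 20.140438079833984 -44.72349166870117
[262.9 150.4] 894 [433.1  29.7] 8.82755753285349 [433.5  29.3] 58.985225677490234 23.954965591430664 -48.889503479003906
[189.4 256.3] 35 [ 461.  -143.3] 11.881350118516423 [ 460.3 -143.4] 8.947876930236816 8.37941837310791 -45.992549896240234
green 767 [345.8 149.2   9.7]
top
[212.8 222.2] 120 [441.9 133. ] 9.701889447143913 [441. 134.] 63.18379211425781 18.238285064697266 -43.9462776184082
[366.  228.8] 102 [ 427.4 -360.3] 10.797055009782412 [ 427.2 -360.2] 60.48942184448242 17.80329704284668 -12.842887878417969
[243.4 228.8] 79 [421.9  34.5] 10.669138826294557 [423.   34.3] 36.23017120361328 22.65255355834961 -44.25355529785156
```

View pics/w1.png

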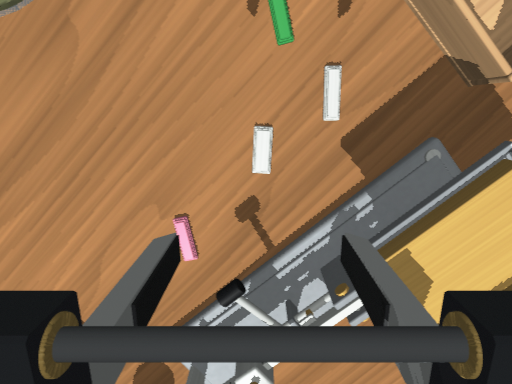

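The wrist view shows two silver ingots at (332,93) and (263,150), green at (281,20), pink at (186,240), the lever knob at (232,292) and the fingertips at about (180,237) and (342,237). I'll check the hand-eye calibration against the fingertips.

Run:
```python
from h import *
c=cam("wrist"); s=manip.read_state(); r=R.from_euler('xyz',s["eef_rot"]).as_matrix()
for x in (-8,0,8):
  for y in (-47,47): print(x,y,np.array(proj(c,s["eef_pos"]+r@[x,y,0])))
P=cloud(c); T=(P-s["eef_pos"])@r
m=(abs(T[...,2])<4)&(abs(T[...,1])<70)&(abs(T[...,0])<30)
for sg in (-1,1):
    q=T[m&(T[...,1]*sg>0)]; print(len(q),np.percentile(q,[1,50,99],axis=0) if len(q) else 0)
m=(T[...,2]>-20)&(T[...,2]<12)&(abs(T[...,1])<70)&(abs(T[...,0])<30)
for sg in (-1,1):
    q=T[m&(T[...,1]*sg>0)]; print(len(q),np.percentile(q,[1,50,99],axis=0) if len(q) else 0)
```

```text
-8 -47 [182.5 260.9]
-8 47 [342.2 260.7]
0 -47 [181.6 248.3]
0 47 [343.2 248.2]
8 -47 [180.7 235.5]
8 47 [344.1 235.4]
82 [[ -7.2 -54.3  -3.9]
 [  5.6 -48.2  -1.8]
 [  9.9 -47.8   1.2]]
87 [[-7.5 45.7 -3.9]
 [ 5.6 46.  -2.1]
 [ 9.9 51.7  0.6]]
563 [[ -7.6 -59.4 -19.8]
 [  7.9 -48.5 -11.2]
 [ 10.2 -47.8   0.4]]
562 [[ -7.5  45.6 -19.8]
 [  8.   46.3 -11.4]
 [ 10.1  57.3   0.2]]
```

```bash
python3 -c "
from h import *
to(446,136.3,4,135.3)"
```

```text
pos [449.3  10.3 250.5] yaw 134.18 j6 -0.83 MOVE [0.0926, 0.0854, 0.2465] turn -0.0195 rows>=5.5 t=2.1
```

Request:
move_arm(moves=[[0.031,0.028,0,-0.02],[0.062,0.057,0,-0.02],[0.0926,0.0854,0.03,-0.02],[0.0926,0.0854,0.075,-0.02],[0.0926,0.0854,0.12,-0.02],[0.0926,0.0854,0.165,-0.02],[0.0926,0.0854,0.2,-0.02],[0.0926,0.0854,0.225,-0.02],[0.0926,0.0854,0.24,-0.02],[0.0926,0.0854,0.246,-0.02],[0.0926,0.0854,0.246,-0.02]], jaw=0.06)

```text
clock: 3.2
eef_pos: [445.8, 135.9, 4.2]
eef_rot: [-3.141, -0.001, 2.362]
wrist_force: [0.9, 0.6, 0.3]
finger_gap: 60.1
finger_force: 0.0
```

Request:
move_arm(moves=[[0,0,0,0],[0,0,0,0],[0,0,0,0],[0,0,0,0],[0,0,0,0],[0,0,0,0]], jaw=0.0, squeeze=30)

```text
clock: 3.8
eef_pos: [446.3, 135.5, 4.6]
eef_rot: [3.141, 0.0, 2.361]
wrist_force: [0.0, -0.3, 1.8]
finger_gap: 19.5
finger_force: 30.0
```

Run:
```python
from h import *
to(446,136.3,4,135.3)
s=manip.read_state(); print(s["finger_gap"],s["finger_force"])
# pan pose via scene & top edges of gold; all in cam frames
for n in ("scene",):
    c=cam(n);P=cloud(c);hsv=cv2.cvtColor(c["frame"],cv2.COLOR_BGR2HSV)
    m=(abs(P[...,2]-138)<5)&(P[...,0]>400)&(P[...,0]<750)&(hsv[...,1]>120)&(P[...,1]<220)&(P[...,1]>-50)
    q=P[m];r=cv2.minAreaRect(q[:,:2].astype(np.float32));print("pan",m.sum(),r,np.median(q[:,2]))
    m=(abs(P[...,2]-197)<8)&(P[...,0]>560)&(P[...,0]<680)&(abs(P[...,1]-20)<60)
    q=P[m];r=cv2.minAreaRect(q[:,:2].astype(np.float32));print("grip",m.sum(),r,np.median(q[:,2]))
```

```text
pos [446.3 135.5   4.6] yaw 135.26 j6 -0.57 MOVE [0.0008, 0.0004, 0.0006] turn -0.0008 rows>=0.0 t=3.8
19.53102498643786 30.000583827495575
pan 1243 ((551.5263671875, 107.71525573730469), (161.93310546875, 275.4998474121094), 84.56805419921875) 138.42471893034576
grip 88 ((623.9779663085938, 24.12502670288086), (12.071033477783203, 65.0841064453125), 84.72541809082031) 197.0851587686758
```

```bash
python3 -c "
from h import *
to(625,20,300,84.6)"
```

```text
pos [446.3 135.5   4.6] yaw 135.26 j6 -0.57 MOVE [-0.2082, 0.0439, -0.2953] turn 0.8841 rows>=7.3 t=3.9
```

Request:
move_arm(moves=[[0,0,-0.04,0],[0,0,-0.085,0.05],[0,0,-0.13,0.15],[0,0,-0.175,0.29],[0,0,-0.22,0.43],[-0.01,0,-0.26,0.55],[-0.05,0.01,-0.285,0.65],[-0.09,0.02,-0.295,0.75],[-0.13,0.03,-0.295,0.884],[-0.17,0.04,-0.295,0.884],[-0.208,0.044,-0.295,0.884],[-0.208,0.044,-0.295,0.884]])

```text
clock: 5.05
eef_pos: [626.7, 17.5, 296.9]
eef_rot: [-3.138, 0.001, 1.474]
wrist_force: [-0.3, 0.5, -2.3]
finger_gap: 19.6
finger_force: 30.0
```

```bash
cat >> h.py <<'E'
def pan(c,zf=138):
    P=cloud(c); hsv=cv2.cvtColor(c["frame"],cv2.COLOR_BGR2HSV)
    out={}
    m=(hsv[...,1]>110)&(hsv[...,0]>15)&(hsv[...,0]<32)&(abs(P[...,2]-zf)<7)&(P[...,0]>500)&(P[...,1]<240)
    q=P[m][:,:2].astype(np.float32); print("floor",m.sum(),cv2.minAreaRect(q) if len(q)>9 else 0)
    m=(abs(P[...,2]-zf-60)<6)&(P[...,0]>540)&(P[...,0]<690)&(P[...,1]<90)&(P[...,1]>-30)
    q=P[m][:,:2].astype(np.float32); print("plate",m.sum(),cv2.minAreaRect(q) if len(q)>9 else 0)
    m=(abs(P[...,2]-zf-18)<4)&(P[...,0]>520)&(P[...,1]<240)&(P[...,1]>0)
    q=P[m][:,:2].astype(np.float32); print("rimtop",m.sum(),cv2.minAreaRect(q) if len(q)>9 else 0)
E
python3 - <<'E'
from h import *
to(625,20,300,84.6); print(manip.read_state()["finger_gap"])
c=cam("wrist"); pan(c); cv2.imwrite("pics/w2.png",c["frame"])
E
```

```text
pos [626.7  17.5 296.9] yaw 84.45 j6 0.07 MOVE [0.0023, -0.002, -0.0031] turn -0.0026 rows>=0.1 t=5.0
19.6260396604882
floor 19216 ((617.3251953125, 11.761154174804688), (336.04168701171875, 117.90585327148438), 84.31400299072266)
plate 616 ((622.1041259765625, 25.106773376464844), (9.756997108459473, 63.74177169799805), 84.9846420288086)
rimtop 1593 ((674.9893798828125, 95.08827209472656), (159.08349609375, 207.73609924316406), 84.441162109375)
```

View pics/w2.png

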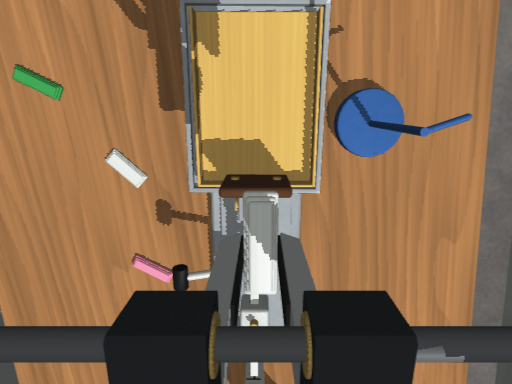

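The view shows the ingot held between the fingers near (262,240), the pan with its plate at (255,187), and no other ingots in it. I'll place the first ingot.

```bash
python3 -c "
from h import *
to(653.2,66.4,144,84.5)"
```

```text
pos [625.6  18.9 297.5] yaw 84.50 j6 0.07 MOVE [0.05, 0.0234, 0.1534] turn -0.0000 rows>=3.3 t=5.1
```

Request:
move_arm(moves=[[0.025,0.012,0,0],[0.05,0.0234,0,0],[0.05,0.0234,0.04,0],[0.05,0.0234,0.08,0],[0.05,0.0234,0.115,0],[0.05,0.0234,0.135,0],[0.05,0.0234,0.147,0],[0.05,0.0234,0.1534,0],[0.05,0.0234,0.1534,0]])

```text
clock: 6.0
eef_pos: [652.8, 68.1, 146.3]
eef_rot: [3.142, -0.0, 1.477]
wrist_force: [0.5, -0.0, -1.2]
finger_gap: 20.1
finger_force: 3.0
```

Request:
move_arm(moves=[[0,0,0,0],[0,0,0,0],[0,0,0,0],[0,0,-0.02,0],[0,0,-0.05,0],[0,0,-0.09,0],[0,0,-0.13,0],[0,0,-0.13,0]], jaw=0.03)

```text
clock: 6.8
eef_pos: [654.2, 67.9, 282.9]
eef_rot: [3.132, -0.001, 1.477]
wrist_force: [0.1, -0.3, 0.3]
finger_gap: 29.8
finger_force: 0.0
```

Run:
```python
from h import *
c=cam("wrist")
for r in ingots(c): print(*r)
pan(c)
to(433.3,29.5,80,131)
```

```text
[107.8 207.7] 680 [435.9  29. ] 8.53142177816295 [436.   28.8] 59.69819259643555 23.836732864379883 -48.92173767089844
floor 17153 ((616.074462890625, 8.126724243164062), (343.93194580078125, 119.35688018798828), 84.35689544677734)
plate 508 ((621.9039306640625, 25.16884422302246), (10.217199325561523, 62.86343002319336), 84.24932861328125)
rimtop 1589 ((675.6517333984375, 94.46613311767578), (159.7189178466797, 209.29339599609375), 84.26529693603516)
pos [653.6  67.9 279.3] yaw 84.61 j6 0.14 MOVE [-0.059, -0.2168, 0.1981] turn -0.8096 rows>=6.0 t=6.8
```

Request:
move_arm(moves=[[0,-0.045,0,0],[-0.01,-0.09,0,-0.1],[-0.02,-0.13,0,-0.24],[-0.03,-0.16,0.02,-0.38],[-0.04,-0.18,0.04,-0.52],[-0.05,-0.2,0.07,-0.66],[-0.059,-0.217,0.11,-0.81],[-0.059,-0.217,0.15,-0.81],[-0.059,-0.217,0.198,-0.81],[-0.059,-0.217,0.198,-0.81]], jaw=0.06)

```text
clock: 7.85
eef_pos: [427.6, 29.5, 73.2]
eef_rot: [-3.134, -0.007, 2.287]
wrist_force: [-0.1, 0.8, 0.0]
finger_gap: 60.3
finger_force: 0.0
```

Run:
```python
from h import *
to(434.5,29.3,4,131.1)
c=cam("scene")
for r in ingots(c): print(*r)
for r in ingots(c,xr=(540,700),yr=(0,200),zr=(144,158)): print("inpan",*r)
```

```text
pos [427.6  29.5  73.2] yaw 131.01 j6 -0.73 MOVE [-0.0051, 0.0056, 0.0692] turn -0.0016 rows>=1.4 t=7.8
[219.1 203.3] 113 [440.   26.4] 8.215331617582478 [440.3  26.4] 59.86042785644531 22.968908309936523 -47.43563461303711
[151.2 303.8] 142 [ 438.2 -358.9] 10.727558806025627 [ 438.3 -358.7] 65.245361328125 17.984437942504883 -14.008087158203125
inpan [288.6 201.2] 112 [659.7  68. ] 147.08595589484435 [659.2  66.7] 62.49911117553711 18.858705520629883 84.7640609741211
inpan [274.2 214.8] 39 [642.   10.1] 141.2948856457324 [641.9  10.6] 56.17658233642578 7.168170928955078 -5.538459777832031
```

Request:
move_arm(moves=[[-0.001,0.001,0.03,0],[-0.001,0.001,0.055,0],[-0.001,0.001,0.07,0],[-0.001,0.001,0.076,0],[-0.001,0.001,0.076,0],[-0.001,0.001,0.076,0]])

```text
clock: 8.5
eef_pos: [433.7, 29.4, 3.5]
eef_rot: [3.14, 0.001, 2.287]
wrist_force: [-0.6, 0.3, 0.3]
finger_gap: 60.1
finger_force: 0.0
```

Request:
move_arm(moves=[[0,0,0,0],[0,0,0,0],[0,0,0,0],[0,0,0,0],[0,0,0,0],[0,0,0,0]], jaw=0.0, squeeze=30)

```text
clock: 9.1
eef_pos: [432.7, 29.4, 2.1]
eef_rot: [3.142, 0.0, 2.287]
wrist_force: [0.1, 0.0, 1.5]
finger_gap: 23.7
finger_force: 30.0
```

Request:
move_arm(moves=[[0,0,-0.04,0],[0,0,-0.085,0],[0,0,-0.13,0],[0,0,-0.175,0],[0,0,-0.22,0],[0,0,-0.25,0],[0,0,-0.25,0],[0,0,-0.25,0]])

```text
clock: 9.9
eef_pos: [432.5, 29.4, 251.5]
eef_rot: [-3.141, -0.0, 2.287]
wrist_force: [-0.5, 0.1, -0.7]
finger_gap: 23.7
finger_force: 30.0
```

Run:
```python
from h import *
o=np.array([629.2,99.8])
def pw(px,py): return o+px*np.array([.0958,.9954])+py*np.array([-.9954,.0958])
p=pw(-31,26); print(p); to(p[0],p[1],254,84.5)
```

```text
[600.3  71.4]
pos [432.5  29.4 251.5] yaw 131.02 j6 -0.73 MOVE [-0.0784, 0.1542, -0.0025] turn 0.8120 rows>=5.4 t=9.9
```

Request:
move_arm(moves=[[-0.013,0.026,0,0.13],[-0.026,0.052,0,0.27],[-0.039,0.078,0,0.4],[-0.052,0.104,0,0.54],[-0.065,0.13,0,0.68],[-0.0784,0.1542,0,0.812],[-0.0784,0.1542,0.03,0.812],[-0.0784,0.1542,0.065,0.812],[-0.0784,0.1542,0.09,0.812],[-0.0784,0.1542,0.103,0.812],[-0.0784,0.1542,0.109,0.812],[-0.0784,0.1542,0.109,0.812]])

```text
clock: 11.1
eef_pos: [600.4, 71.5, 142.6]
eef_rot: [-3.141, 0.0, 1.475]
wrist_force: [0.7, -0.4, -1.7]
finger_gap: 23.4
finger_force: 30.0
```

Request:
move_arm(moves=[[0,0,0,0],[0,0,0,0],[0,0,0,0],[0,0,-0.02,0],[0,0,-0.05,0],[0,0,-0.09,0],[0,0,-0.13,0],[0,0,-0.13,0]], jaw=0.034)

```text
clock: 11.9
eef_pos: [601.8, 71.6, 279.5]
eef_rot: [3.132, -0.001, 1.475]
wrist_force: [0.2, 0.2, 0.2]
finger_gap: 34.0
finger_force: 0.0
```

Run:
```python
from h import *
# C approx between top(427.5,-360) and scene(437.5,-358.5): 432,-360 ; view from 100mm back along tool x
to(445,-260,275,-103)
to(445,-260,275,77)
c=cam("scene")
for r in ingots(c,xr=(540,700),yr=(0,200),zr=(144,158)): print("inpan",*r)
for r in ingots(c): print(*r)
```

```text
pos [601.8  71.6 279.5] yaw 84.50 j6 0.15 MOVE [-0.3451, -0.1244, 0.0028] turn -3.0107 rows>=20.1 t=11.9
pos [601.8  71.6 279.5] yaw 84.50 j6 0.15 MOVE [-0.3451, -0.1244, 0.0028] turn 0.1309 rows>=7.3 t=11.9
inpan [274.2 191.3] 82 [607.   77.7] 146.6005387657624 [607.   77.7] 37.8820915222168 22.92021942138672 88.74215698242188
inpan [288.4 201.2] 113 [659.  68.] 146.819805431021 [658.1  67. ] 62.45254898071289 19.305450439453125 84.00843811035156
[151.4 304.1] 135 [ 439.3 -359.4] 10.54384382253511 [ 438.1 -358.6] 61.315879821777344 17.95014190673828 -14.008010864257812
```

Run:
```python
from h import *
to(350,-340,275,-13)
```

```text
pos [601.2  71.5 276.1] yaw 84.50 j6 0.15 MOVE [-0.4337, -0.2106, -0.0003] turn 1.7018 rows>=11.3 t=11.9
```

Request:
move_arm(moves=[[-0.037,-0.02,0,0.14],[-0.074,-0.04,0,0.28],[-0.11,-0.06,0,0.42],[-0.147,-0.08,0,0.56],[-0.184,-0.1,0,0.7],[-0.22,-0.12,0,0.85],[-0.257,-0.14,0,1.0],[-0.294,-0.155,0,1.14],[-0.33,-0.17,0,1.28],[-0.365,-0.185,0,1.42],[-0.4,-0.2,0,1.56],[-0.434,-0.211,0,1.7]], jaw=0.06)

```text
clock: 13.15
eef_pos: [347.5, -341.4, 272.2]
eef_rot: [-3.141, 0.001, -0.231]
wrist_force: [0.1, -0.2, 0.6]
finger_gap: 60.0
finger_force: 0.0
```

Request:
move_arm(moves=[[0,0,0,0],[0,0,0,0],[0,0,0,0]])

```text
clock: 13.45
eef_pos: [349.1, -339.6, 272.6]
eef_rot: [-3.141, 0.0, -0.223]
wrist_force: [0.3, -0.3, -0.3]
finger_gap: 59.9
finger_force: 0.0
```

Run:
```python
from h import *
c=cam("wrist")
for r in ingots(c): print(*r)
r=[r for r in ingots(c) if r[1]>300]
if r: to(*r[0][4],4,r[0][7])
c=cam("top")
for r in ingots(c,xr=(150,800),yr=(-700,700)): print("top",*r)
```

```text
[260.1 102.6] 763 [ 429.5 -358.5] 10.814679556517206 [ 428.7 -358. ] 61.072669982910156 20.124662399291992 -13.177261352539062
pos [ 349.2 -339.5  272.8] yaw -12.78 j6 0.95 MOVE [0.0817, 0.0006, 0.2688] turn 0.0070 rows>=5.6 t=13.5
top [461.6 121.9] 30 [ 784.4 -681.3] 18.407902346481023 [ 783.9 -680.7] 30.618541717529297 13.542551040649414 -88.93535387516022
top [412.5 126.9] 60 [ 764.3 -517.1] 18.284881426092852 [ 763.6 -515.3] 38.39318084716797 33.19062423706055 38.90769958496094
top [424.3 126.4] 53 [ 766.8 -556.4] 18.145320260547578 [ 763.  -556.6] 38.23260498046875 32.44154357910156 -79.40197372436523
top [439.9 130.9] 120 [ 752.5 -607.8] 18.700876308753323 [ 753.6 -610.9] 71.5902099609375 48.727294921875 76.6747817993164
top [452.  128.3] 39 [ 762.2 -648.6] 17.81162239078685 [ 761.5 -650.1] 24.212308883666992 23.62420654296875 -88.95813465118408
top [414.2 136.7] 57 [ 731.3 -521.8] 18.966877194820427 [ 731.9 -528.3] 48.13490676879883 28.133960723876953 -74.89422035217285
top [457.  134.7] 50 [ 740.9 -664.2] 18.205637453158374 [ 739.8 -664.3] 37.57331085205078 24.859420776367188 -19.98297119140625
top [433.2 138.9] 88 [ 725.1 -584.9] 18.469126322612283 [ 728.3 -581.6] 66.65045166015625 33.899330139160156 -77.6765832901001
top [365.9 228.3] 101 [ 428.9 -359.7] 12.25456334254568 [ 427.6 -360. ] 61.378990173339844 18.340673446655273 -12.060836791992188
```

Request:
move_arm(moves=[[0.04,0.001,0.02,0.005],[0.083,0.001,0.05,0.005],[0.083,0.001,0.095,0.005],[0.083,0.001,0.14,0.005],[0.083,0.001,0.185,0.005],[0.083,0.001,0.225,0.005],[0.083,0.001,0.25,0.005],[0.083,0.001,0.264,0.005],[0.083,0.001,0.269,0.005],[0.083,0.001,0.269,0.005],[0.083,0.001,0.269,0.005]])

```text
clock: 14.65
eef_pos: [430.2, -360.2, 5.4]
eef_rot: [3.141, -0.002, -0.23]
wrist_force: [-0.5, 0.1, -0.6]
finger_gap: 59.8
finger_force: 0.0
```

Request:
move_arm(moves=[[0,0,0,0],[0,0,0,0],[0,0,0,0],[0,0,0,0],[0,0,0,0],[0,0,0,0]], jaw=0.0, squeeze=30)

```text
clock: 15.25
eef_pos: [429.6, -359.8, 4.1]
eef_rot: [-3.141, 0.0, -0.23]
wrist_force: [-0.2, 0.3, 1.2]
finger_gap: 19.9
finger_force: 30.0
```

Request:
move_arm(moves=[[0,0,-0.04,0],[0,0,-0.085,0],[0,0,-0.13,0],[0,0,-0.175,0],[0,0,-0.22,0],[0,0,-0.25,0],[0,0,-0.25,0],[0,0,-0.25,0]])

```text
clock: 16.05
eef_pos: [429.4, -359.7, 253.5]
eef_rot: [-3.142, 0.0, -0.23]
wrist_force: [-0.3, -0.5, -1.6]
finger_gap: 19.5
finger_force: 30.0
```

Run:
```python
from h import *
o=np.array([629.2,99.8])
def pw(px,py): return o+px*np.array([.0958,.9954])+py*np.array([-.9954,.0958])
p=pw(17,0); print(p); to(p[0],p[1],254,84.5); print(manip.read_state()["finger_gap"])
```

```text
[630.8 116.7]
pos [ 429.4 -359.7  253.5] yaw -13.19 j6 1.04 MOVE [0.0874, -0.5098, -0.0004] turn -1.7050 rows>=11.4 t=16.1
19.45113673463488
```

Request:
move_arm(moves=[[0.007,-0.043,0,-0.14],[0.015,-0.085,0,-0.28],[0.022,-0.128,0,-0.42],[0.029,-0.17,0,-0.57],[0.037,-0.213,0,-0.71],[0.044,-0.255,0,-0.85],[0.051,-0.298,0,-1.0],[0.058,-0.34,0,-1.14],[0.066,-0.383,0,-1.28],[0.073,-0.425,0,-1.42],[0.08,-0.468,0,-1.57],[0.0874,-0.51,0,-1.705]])

```text
clock: 17.25
eef_pos: [630.9, 118.5, 251.6]
eef_rot: [-3.138, 0.001, 1.481]
wrist_force: [0.4, -0.3, -0.7]
finger_gap: 19.6
finger_force: 30.0
```

Request:
move_arm(moves=[[0,0,0,0],[0,0,0,0],[0,0,0,0]])

```text
clock: 17.55
eef_pos: [630.6, 115.9, 252.9]
eef_rot: [-3.14, 0.001, 1.473]
wrist_force: [-1.0, 0.1, -1.2]
finger_gap: 19.5
finger_force: 30.0
```

Run:
```python
from h import *
to(630.8,116.7,144,84.5); print(manip.read_state()["finger_gap"])
```

```text
pos [630.6 115.9 252.9] yaw 84.39 j6 0.22 MOVE [0.0009, 0.0003, 0.1089] turn -0.0019 rows>=2.2 t=17.6
19.452802340138792
```

Request:
move_arm(moves=[[0,0,0.04,0],[0,0,0.075,0],[0,0,0.095,0],[0,0,0.104,0],[0,0,0.108,0],[0,0,0.109,0],[0,0,0.109,0]])

```text
clock: 18.25
eef_pos: [631.4, 116.6, 146.2]
eef_rot: [3.14, -0.0, 1.474]
wrist_force: [-0.2, 0.9, 0.6]
finger_gap: 19.4
finger_force: 30.0
```

Request:
move_arm(moves=[[0,0,0,0],[0,0,0,0],[0,0,0,0],[0,0,-0.02,0],[0,0,-0.05,0],[0,0,-0.09,0],[0,0,-0.13,0],[0,0,-0.15,0],[0,0,-0.15,0],[0,0,-0.15,0]], jaw=0.032)

```text
clock: 19.25
eef_pos: [630.9, 116.8, 294.3]
eef_rot: [-3.141, 0.0, 1.475]
wrist_force: [0.8, 1.0, -0.9]
finger_gap: 32.1
finger_force: 0.0
```

Run:
```python
from h import *
c=cam("scene")
for r in ingots(c,xr=(540,700),yr=(0,200),zr=(144,162)): print("inpan",*r)
for r in ingots(c): print(*r)
# balance frame estimate from seat/pan
o=np.array([629.2,99.8]); ex=np.array([.9954,-.0958]); ey=np.array([.0958,.9954])
piv=o-115*ey; ax=piv-100*ey; k=ax-100*np.sin(1.25)*ex; print("pivot",piv,"knob",k,"axis",ax)
for n in ("top","scene"):
    c=cam(n);P=cloud(c);hsv=cv2.cvtColor(c["frame"],cv2.COLOR_BGR2HSV)
    m=(hsv[...,2]<50)&(P[...,2]>75)&(P[...,2]<115)&(P[...,0]>470)&(P[...,0]<560)&(abs(P[...,1]+110)<60)
    if m.sum(): q=P[m]; print(n,m.sum(),np.percentile(q,[3,50,97],axis=0))
to(500,-200,240,84.5)
```

```text
inpan [288.8 186.8] 121 [637.9 112.5] 147.25194974442707 [638.  113.1] 64.00739288330078 19.18465232849121 84.7136459350586
inpan [274.3 191.3] 85 [607.   78.4] 145.9508631916342 [607.2  77.8] 38.398406982421875 22.90437126159668 85.18063354492188
inpan [288.4 201.1] 117 [658.9  67.8] 147.32931037455796 [658.2  65.9] 64.11598205566406 19.371347427368164 84.32035827636719
inpan [266.9 210.6] 27 [616.5  13. ] 139.19209939895836 [615.5  13.7] 39.31211471557617 8.029417037963867 -8.446693420410156
pivot [618.2 -14.7] knob [ 514.1 -105.1] axis [ 608.6 -114.2]
top 46 [[ 504.  -115.1   95.5]
 [ 510.4 -102.9  102.9]
 [ 517.3  -90.6  110. ]]
scene 56 [[ 506.8 -118.5   94.8]
 [ 515.  -104.4  101.5]
 [ 521.5  -89.6  108. ]]
pos [630.7 116.7 293.4] yaw 84.50 j6 0.22 MOVE [-0.3278, -0.0996, 0.0538] turn -0.0001 rows>=6.9 t=19.4
```

Run:
```python
from h import *
to(514,-105,200,-5.5)
```

```text
pos [630.7 116.7 293.4] yaw 84.50 j6 0.22 MOVE [-0.2318, -0.0947, 0.0938] turn 1.5707 rows>=10.5 t=19.4
```

Request:
move_arm(moves=[[-0.02,-0.01,0,0.13],[-0.04,-0.02,0,0.27],[-0.06,-0.03,0,0.4],[-0.085,-0.035,0,0.54],[-0.11,-0.045,0,0.67],[-0.135,-0.055,0,0.8],[-0.16,-0.065,0.01,0.94],[-0.185,-0.075,0.03,1.08],[-0.21,-0.085,0.05,1.22],[-0.232,-0.095,0.07,1.36],[-0.232,-0.095,0.094,1.49],[-0.232,-0.095,0.094,1.57]], jaw=0.056)

```text
clock: 20.6
eef_pos: [512.4, -105.3, 197.2]
eef_rot: [-3.141, 0.006, -0.102]
wrist_force: [-0.7, -0.0, 0.9]
finger_gap: 56.3
finger_force: 0.0
```

Request:
move_arm(moves=[[0,0,0,0],[0,0,0,0],[0,0,0,0]])

```text
clock: 20.9
eef_pos: [514.4, -104.9, 201.2]
eef_rot: [3.142, -0.0, -0.093]
wrist_force: [-0.9, -0.3, -0.1]
finger_gap: 56.0
finger_force: 0.0
```

Run:
```python
from h import *
to(514,-104.5,75,-5.5)
c=cam("wrist");P=cloud(c);hsv=cv2.cvtColor(c["frame"],cv2.COLOR_BGR2HSV)
cv2.imwrite("pics/w3.png",c["frame"])
```

```text
pos [ 514.4 -104.9  201.2] yaw -5.32 j6 1.39 MOVE [-0.0005, -0.0004, 0.1262] turn 0.0031 rows>=2.5 t=20.9
```

View pics/w3.png

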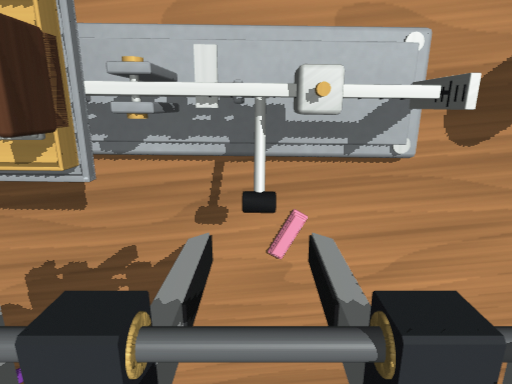

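The view shows the knob at (260,202), midway between the fingers, with the pink look-alike at (288,234) away from them. I'll grip the knob and follow the arc.

Request:
move_arm(moves=[[0,0,0.04,0],[0,0,0.08,0],[0,0,0.105,0],[0,0,0.12,0],[0,0,0.126,0],[0,0,0.126,0],[0,0,0.126,0]])

```text
clock: 21.65
eef_pos: [514.7, -105.1, 76.0]
eef_rot: [3.141, -0.001, -0.095]
wrist_force: [-1.1, -0.3, 0.6]
finger_gap: 56.1
finger_force: 0.0
```

Request:
move_arm(moves=[[0,0,0,0],[0,0,0,0],[0,0,0,0],[0,0,0,0],[0,0,0,0]], jaw=0.0, squeeze=15)

```text
clock: 22.15
eef_pos: [514.5, -103.9, 75.3]
eef_rot: [-3.14, -0.001, -0.095]
wrist_force: [1.9, 10.3, 2.2]
finger_gap: 30.0
finger_force: 15.0
```

Request:
move_arm(moves=[[0.002,0,-0.006,0],[0.006,0,-0.014,0],[0.009,0,-0.02,0],[0.014,0,-0.027,0],[0.018,0,-0.032,0],[0.023,0,-0.038,0],[0.028,0,-0.043,0],[0.034,0,-0.048,0],[0.04,0,-0.052,0],[0.047,0,-0.056,0],[0.048,0,-0.057,0],[0.048,0,-0.057,0]])

```text
clock: 23.35
eef_pos: [562.1, -108.8, 131.6]
eef_rot: [-3.14, 0.001, -0.095]
wrist_force: [2.3, 5.3, -3.5]
finger_gap: 29.9
finger_force: 15.0
```

Run:
```python
from h import *
s=manip.read_state(); print(s["eef_pos"],s["finger_gap"],s["finger_force"],s["wrist_force"])
```

```text
[ 562.1 -108.8  131.6] 29.871120528183408 15.005437731742859 [ 2.3  5.3 -3.5]
```

Request:
move_arm(moves=[[0,0,0,0],[0,0,0,0],[0,0,0,0],[0,0,0,0],[0,0,-0.02,0],[0,0,-0.05,0],[0,0,-0.09,0],[0,0,-0.11,0],[0,0,-0.11,0],[0,0,-0.11,0],[0,0,-0.11,0],[0,0,-0.11,0]], jaw=0.056)

```text
clock: 24.55
eef_pos: [561.7, -109.5, 240.8]
eef_rot: [-3.141, 0.002, -0.095]
wrist_force: [0.7, 0.1, -0.4]
finger_gap: 56.0
finger_force: 0.0
```

Request:
move_arm(moves=[[0,0,0,0],[0,0,0,0],[0,0,0,0],[0,0,0,0],[0,0,0,0],[0,0,0,0],[0,0,0,0],[0,0,0,0],[0,0,0,0],[0,0,0,0],[0,0,0,0],[0,0,0,0]])

```text
clock: 25.75
eef_pos: [562.0, -109.6, 242.0]
eef_rot: [-3.142, 0.0, -0.095]
wrist_force: [0.1, 0.1, -0.1]
finger_gap: 56.3
finger_force: 0.0
```

Request:
move_arm(moves=[[0,0,0,0],[0,0,0,0],[0,0,0,0],[0,0,0,0],[0,0,0,0],[0,0,0,0],[0,0,0,0],[0,0,0,0],[0,0,0,0],[0,0,0,0],[0,0,0,0],[0,0,0,0]])

```text
clock: 26.95
eef_pos: [562.0, -109.6, 242.1]
eef_rot: [3.142, -0.0, -0.095]
wrist_force: [0.1, -0.4, 0.2]
finger_gap: 55.9
finger_force: 0.0
```

Request:
move_arm(moves=[[0,0,0,0],[0,0,0,0],[0,0,0,0],[0,0,0,0],[0,0,0,0],[0,0,0,0],[0,0,0,0],[0,0,0,0],[0,0,0,0],[0,0,0,0],[0,0,0,0],[0,0,0,0]])

```text
clock: 28.15
eef_pos: [562.0, -109.6, 242.0]
eef_rot: [3.142, 0.0, -0.095]
wrist_force: [0.3, -0.3, -0.5]
finger_gap: 55.6
finger_force: 0.0
```

Run:
```python
from h import *
def look(n):
    c=cam(n);P=cloud(c);hsv=cv2.cvtColor(c["frame"],cv2.COLOR_BGR2HSV)
    m=(hsv[...,1]>110)&(hsv[...,0]>15)&(hsv[...,0]<32)&(P[...,0]>580)&(P[...,0]<690)&(P[...,1]<170)&(P[...,1]>40)&(P[...,2]>100)&(P[...,2]<160)
    print(n,"floor z",np.median(P[m][:,2]))
    m=(hsv[...,2]<50)&(P[...,2]>120)&(P[...,2]<170)&(P[...,0]>500)&(P[...,0]<610)&(abs(P[...,1]+110)<40)
    if m.sum(): print("knob",np.median(P[m],axis=0),m.sum())
look("scene");look("wrist");look("top")
s=manip.read_state();print(s["eef_pos"],s["wrist_force"])
```

```text
scene floor z 128.672028337744
knob [ 560.6 -110.4  157.1] 60
wrist floor z 127.34961650963368
knob [ 559.  -108.9  156.9] 771
top floor z 128.06686176089556
knob [ 560.4 -112.3  159.9] 13
[ 562.  -109.6  242. ] [ 0.4 -0.1 -0.1]
```

The pan has sunk 10 mm and come to rest. Next I'll arrest the beam.

Request:
move_arm(moves=[[0,0,0.03,0],[0,0,0.065,0],[0,0,0.092,0],[0,0,0.106,0],[0,0,0.111,0],[0,0,0.111,0],[0,0,0.111,0]])

```text
clock: 29.0
eef_pos: [562.6, -109.8, 132.4]
eef_rot: [3.141, -0.002, -0.095]
wrist_force: [0.4, 0.4, -0.7]
finger_gap: 56.0
finger_force: 0.0
```

Request:
move_arm(moves=[[0,0,0,0],[0,0,0,0],[0,0,0,0],[0,0,0,0],[0,0,0,0]], jaw=0.0, squeeze=15)

```text
clock: 29.5
eef_pos: [562.1, -108.9, 131.3]
eef_rot: [-3.14, -0.0, -0.095]
wrist_force: [-0.8, 5.8, 1.8]
finger_gap: 29.8
finger_force: 15.0
```

Request:
move_arm(moves=[[-0.007,0,0.004,0],[-0.013,0,0.008,0],[-0.019,0,0.013,0],[-0.024,0,0.018,0],[-0.029,0,0.024,0],[-0.033,0,0.03,0],[-0.037,0,0.036,0],[-0.041,0,0.043,0],[-0.044,0,0.05,0],[-0.047,0,0.056,0],[-0.048,0,0.058,0],[-0.048,0,0.059,0]])

```text
clock: 30.7
eef_pos: [515.5, -104.1, 74.0]
eef_rot: [-3.14, -0.003, -0.095]
wrist_force: [-1.3, 12.3, 20.5]
finger_gap: 29.8
finger_force: 15.0
```

Request:
move_arm(moves=[[0,0,0,0],[0,0,0,0],[0,0,0,0]])

```text
clock: 31.0
eef_pos: [515.5, -104.1, 73.9]
eef_rot: [-3.14, -0.003, -0.095]
wrist_force: [-0.4, 11.3, 16.8]
finger_gap: 30.0
finger_force: 15.0
```

```bash
cat >> h.py <<'E'
def look(n):
    c=cam(n);P=cloud(c);hsv=cv2.cvtColor(c["frame"],cv2.COLOR_BGR2HSV)
    m=(hsv[...,1]>110)&(hsv[...,0]>15)&(hsv[...,0]<32)&(P[...,0]>580)&(P[...,0]<690)&(P[...,1]<170)&(P[...,1]>40)&(P[...,2]>100)&(P[...,2]<160)
    print(n,"floor z",np.median(P[m][:,2]))
    m=(hsv[...,2]<50)&(P[...,2]>75)&(P[...,2]<170)&(P[...,0]>480)&(P[...,0]<610)&(abs(P[...,1]+110)<40)
    if m.sum(): print("knob",np.median(P[m],axis=0),m.sum())
E
python3 - <<'E'
from h import *
s=manip.read_state();print(s["eef_pos"],s["wrist_force"],s["finger_gap"])
look("scene")
E
```

```text
[ 515.5 -104.1   73.9] [-0.4 11.3 16.8] 29.983088001309476
scene floor z 138.3803168415759
knob [518.6 -88.7 129.2] 6
```

Request:
move_arm(moves=[[0,0,0,0],[0,0,0,0],[0,0,0,0],[0,0,0,0],[0,0,-0.03,0],[0,0,-0.07,0],[0,0,-0.12,0],[0,0,-0.17,0],[0,0,-0.22,0],[0,0,-0.25,0],[0,0,-0.25,0],[0,0,-0.25,0]], jaw=0.056)

```text
clock: 32.25
eef_pos: [514.2, -105.1, 321.6]
eef_rot: [3.142, 0.0, -0.095]
wrist_force: [-0.2, -0.6, -0.1]
finger_gap: 56.0
finger_force: 0.0
```

Run:
```python
from h import *
to(420,180,325,90)
look("scene");look("wrist")
```

```text
pos [ 514.2 -105.1  321.6] yaw -5.46 j6 1.39 MOVE [-0.1209, -0.2749, -0.0034] turn -1.6662 rows>=11.1 t=32.2
scene floor z 138.02221382345874
knob [ 514.6 -104.3  101.8] 57
wrist floor z 137.36439661655453
knob [ 512.8 -104.   101.6] 337
```

Request:
move_arm(moves=[[-0.01,-0.023,0,-0.14],[-0.02,-0.046,0,-0.28],[-0.03,-0.069,0,-0.42],[-0.04,-0.092,0,-0.56],[-0.05,-0.115,0,-0.7],[-0.06,-0.138,0,-0.84],[-0.07,-0.16,0,-0.98],[-0.08,-0.183,0,-1.12],[-0.09,-0.206,0,-1.26],[-0.1,-0.229,0,-1.4],[-0.11,-0.252,0,-1.54],[-0.121,-0.275,0,-1.666]])

```text
clock: 33.55
eef_pos: [419.2, 181.0, 320.7]
eef_rot: [-3.139, 0.001, 1.576]
wrist_force: [0.7, -0.3, -0.1]
finger_gap: 55.8
finger_force: 0.0
```

Request:
move_arm(moves=[[0,0,0,0],[0,0,0,0],[0,0,0,0]])

```text
clock: 33.85
eef_pos: [420.1, 179.6, 321.5]
eef_rot: [-3.141, 0.0, 1.568]
wrist_force: [-0.1, 0.3, 0.0]
finger_gap: 55.9
finger_force: 0.0
```

Run:
```python
from h import *
to(420,180,325,90)
c=cam("wrist");P=cloud(c); cv2.imwrite("pics/w4.png",c["frame"])
m=(abs(P[...,2]-75)<5)&(P[...,0]>340)&(P[...,0]<640)&(P[...,1]>200)
q=P[m][:,:2].astype(np.float32); print(m.sum(),cv2.minAreaRect(q),cv2.boxPoints(cv2.minAreaRect(q)))
for r in ingots(c): print(*r)
```

```text
pos [420.1 179.6 321.5] yaw 89.86 j6 0.33 MOVE [0.0004, -0.0001, -0.0035] turn -0.0025 rows>=0.1 t=33.9
2428 ((472.7715759277344, 320.49072265625), (115.83275604248047, 180.67494201660156), 87.50648498535156) [[380.  266.6]
 [560.5 258.7]
 [565.5 374.4]
 [385.  382.3]]
```

View pics/w4.png

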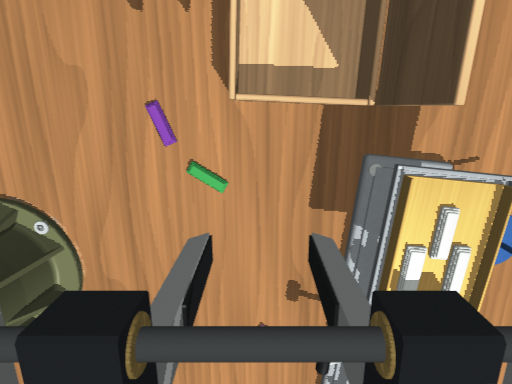

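The wrist view shows all three ingots lying in the pan at (445,232), (412,262) and (457,268). The box's front edge runs from (232,97) to (463,103), and the box is empty. Next I'll go above the pan grip.

Run:
```python
from h import *
to(622,25.2,240,174.5)
```

```text
pos [420.1 179.5 321.6] yaw 89.86 j6 0.33 MOVE [-0.1538, 0.2023, 0.0815] turn -1.4772 rows>=9.8 t=33.9
```

Request:
move_arm(moves=[[-0.013,0.017,0,-0.13],[-0.026,0.034,0,-0.26],[-0.039,0.051,0,-0.39],[-0.052,0.068,0,-0.52],[-0.065,0.085,0,-0.65],[-0.078,0.102,0,-0.78],[-0.091,0.12,0,-0.91],[-0.104,0.137,0,-1.04],[-0.117,0.154,0,-1.17],[-0.13,0.171,0.02,-1.3],[-0.143,0.188,0.05,-1.4],[-0.1538,0.2023,0.08,-1.477]], jaw=0.04)

```text
clock: 35.1
eef_pos: [623.0, 24.6, 240.7]
eef_rot: [-3.141, 0.0, 3.049]
wrist_force: [0.3, 0.4, 0.3]
finger_gap: 40.1
finger_force: 0.0
```

Request:
move_arm(moves=[[0,0,0,0],[0,0,0,0],[0,0,0,0]])

```text
clock: 35.4
eef_pos: [622.3, 26.6, 244.1]
eef_rot: [3.141, 0.003, 3.046]
wrist_force: [0.4, -0.4, 0.1]
finger_gap: 40.2
finger_force: 0.0
```

Run:
```python
from h import *
to(622,25.2,160,174.5)
c=cam("wrist"); pan(c); cv2.imwrite("pics/w5.png",c["frame"])
```

```text
pos [622.3  26.6 244.1] yaw 174.51 j6 -1.49 MOVE [0.0004, -0.0014, 0.0841] turn 0.0002 rows>=1.7 t=35.4
floor 14623 ((621.6372680664062, 7.6700286865234375), (343.4537048339844, 120.94596862792969), 84.41240692138672)
plate 1158 ((620.16748046875, 24.747573852539062), (9.736518859863281, 63.330020904541016), 84.72258758544922)
rimtop 1557 ((628.4514770507812, 99.46149444580078), (159.73780822753906, 116.30525207519531), 84.10163116455078)
```

Request:
move_arm(moves=[[0,0,0.03,0],[0,0,0.055,0],[0,0,0.072,0],[0,0,0.08,0],[0,0,0.082,0],[0,0,0.082,0]])

```text
clock: 36.05
eef_pos: [622.6, 26.6, 161.3]
eef_rot: [3.141, 0.002, 3.048]
wrist_force: [0.4, -0.5, 0.1]
finger_gap: 40.1
finger_force: 0.0
```

Request:
move_arm(moves=[[0,0,0,0],[0,0,0,0],[0,0,0,0],[0,0,0,0],[0,0,0,0],[0,0,0,0],[0,0,0,0]], jaw=0.0, squeeze=60)

```text
clock: 36.75
eef_pos: [622.3, 26.3, 160.2]
eef_rot: [-3.141, 0.0, 3.048]
wrist_force: [0.2, -0.9, 1.0]
finger_gap: 9.8
finger_force: 60.0
```

Run:
```python
from h import *
s=manip.read_state(); print(s["finger_gap"],s["finger_force"],s["wrist_force"])
to(622,25,205,174.5)
```

```text
9.815268078392418 59.99478757381439 [ 0.2 -0.9  1. ]
pos [622.3  26.3 160.2] yaw 174.62 j6 -1.49 MOVE [0.0002, -0.0013, -0.0448] turn 0.0020 rows>=0.9 t=36.8
```

Request:
move_arm(moves=[[0,0,-0.002,0],[0,0,-0.005,0],[0,0,-0.009,0],[0,0,-0.014,0],[0,0,-0.02,0],[0,0,-0.026,0],[0,0,-0.032,0],[0,0,-0.038,0],[0,0,-0.043,0],[0,0,-0.045,0],[0,0,-0.045,0]])

```text
clock: 37.85
eef_pos: [622.3, 26.4, 205.3]
eef_rot: [3.142, 0.0, 3.048]
wrist_force: [-0.7, 0.0, -4.9]
finger_gap: 9.5
finger_force: 60.0
```

```bash
cat >> h.py <<'E'
def tilt(c,zr,xr,yr):
    P=cloud(c);hsv=cv2.cvtColor(c["frame"],cv2.COLOR_BGR2HSV)
    m=(hsv[...,1]>110)&(hsv[...,0]>15)&(hsv[...,0]<32)&(P[...,2]>zr[0])&(P[...,2]<zr[1])&(P[...,0]>xr[0])&(P[...,0]<xr[1])&(P[...,1]>yr[0])&(P[...,1]<yr[1])
    q=P[m]; A=np.c_[q[:,:2],np.ones(len(q))]
    for _ in range(4):
        s=np.linalg.lstsq(A,q[:,2],rcond=None)[0]; e=abs(A@s-q[:,2]); k=e<max(3,1.5*e.mean()); A,q=A[k],q[k]
    n=np.array([-s[0],-s[1],1]); n/=np.linalg.norm(n); print("tilt deg %.1f"%np.degrees(np.arccos(n[2])),"normal",np.round(n,3),"n",len(q),"mean",q.mean(0))
E
python3 - <<'E'
from h import *
s=manip.read_state(); print(s["finger_gap"],s["finger_force"],s["wrist_force"],s["moment"],s["eef_pos"])
tilt(cam("scene"),(150,215),(560,690),(40,185)); tilt(cam("wrist"),(150,215),(560,690),(40,185))
c=cam("scene"); 
for r in ingots(c,xr=(540,720),yr=(0,200),zr=(170,210)): print("inpan",*r)
E
```

```text
9.497203123272023 59.99603033065796 [-0.7  0.  -4.9] [-0.3  0.  -0.1] [622.3  26.4 205.3]
tilt deg 2.0 normal [-0.  0.  1.] n 316 mean [660.8 123.6 183.2]
tilt deg 0.1 normal [-0.  0.  1.] n 22599 mean [622.9 123.3 181.8]
inpan [291.3 178.5] 75 [640.  117.7] 188.84865035458643 [638.7 115.8] 63.567848205566406 15.888801574707031 87.44559478759766
inpan [289.7 193.2] 121 [658.8  68.9] 191.79282291668528 [658.3  67.3] 64.15238189697266 18.867584228515625 84.49702453613281
```

Request:
move_arm(moves=[[0.005,0,0,0],[0.018,-0.002,0,0],[0.038,-0.004,0,0],[0.062,-0.006,0,0],[0.088,-0.008,0,0],[0.114,-0.011,0,0],[0.14,-0.013,0,0],[0.165,-0.016,0,0],[0.187,-0.018,0,0],[0.204,-0.019,0,0],[0.216,-0.02,0,0],[0.221,-0.021,0,0]])

```text
clock: 39.2
eef_pos: [399.4, 26.3, 205.3]
eef_rot: [3.142, 0.001, 3.048]
wrist_force: [0.1, 0.3, -5.9]
finger_gap: 9.5
finger_force: 60.0
```

Request:
move_arm(moves=[[0,0,0,0.015],[0,0,0,0.06],[0,0,0,0.13],[0,0,0,0.21],[0,0,0,0.29],[0,0,0,0.37],[0,0,0,0.45],[0,0,0,0.53],[0,0,0,0.61],[0,0,0,0.68],[0,0,0,0.72],[0,0,0,0.735]])

```text
clock: 40.4
eef_pos: [400.7, 26.2, 204.9]
eef_rot: [-3.141, -0.0, 2.311]
wrist_force: [0.1, -0.2, -6.0]
finger_gap: 9.8
finger_force: 60.0
```

Request:
move_arm(moves=[[0,0,0,0],[0,0,0,0]])

```text
clock: 40.6
eef_pos: [400.4, 26.2, 205.0]
eef_rot: [-3.141, -0.0, 2.314]
wrist_force: [-0.6, 0.3, -5.4]
finger_gap: 9.9
finger_force: 60.0
```

Run:
```python
from h import *
s=manip.read_state(); print(s["finger_gap"],s["finger_force"])
K=np.array([380,266.6]); d=np.array([.737,.675])
g=K+(48-75)*d; to(g[0],g[1],205,132.5); print(g)
c=cam("scene")
tilt(c,(150,215),(400,600),(20,170))
for r in ingots(c,xr=(380,620),yr=(0,200),zr=(175,210)): print("inpan",*r)
```

```text
9.85973224156502 59.996148347854614
pos [400.4  26.2 205. ] yaw 132.56 j6 -0.77 MOVE [0.1909, 0.1206, -0.0] turn 0.0010 rows>=4.5 t=40.6
[360.1 248.4]
tilt deg 0.0 normal [-0.  0.  1.] n 582 mean [473.   96.4 182.8]
inpan [227.  165.5] 387 [453.5  64.7] 190.20453290746434 [457.4  70.9] 106.91149139404297 74.78097534179688 42.48579406738281
```

Request:
move_arm(moves=[[0.004,0.003,0,0],[0.016,0.01,0,0],[0.033,0.021,0,0],[0.054,0.034,0,0],[0.076,0.048,0,0],[0.098,0.062,0,0],[0.12,0.076,0,0],[0.142,0.09,0,0],[0.162,0.102,0,0],[0.177,0.112,0,0],[0.187,0.118,0,0],[0.191,0.1206,0,0]])

```text
clock: 41.85
eef_pos: [359.7, 249.3, 205.0]
eef_rot: [-3.141, -0.0, 2.314]
wrist_force: [0.1, 0.1, -6.2]
finger_gap: 10.0
finger_force: 60.0
```

Request:
move_arm(moves=[[0,0,0.005,0],[0,0,0.015,0],[0,0,0.03,0],[0,0,0.045,0],[0,0,0.06,0],[0,0,0.073,0],[0,0,0.083,0],[0,0,0.09,0],[0,0,0.094,0],[0,0,0.097,0],[0,0,0.099,0],[0,0,0.1,0]])

```text
clock: 43.05
eef_pos: [360.1, 248.5, 105.1]
eef_rot: [3.141, 0.0, 2.313]
wrist_force: [-0.6, -0.5, -5.9]
finger_gap: 9.7
finger_force: 60.0
```

Run:
```python
from h import *
s=manip.read_state(); print(s["finger_gap"],s["wrist_force"],s["eef_pos"])
c=cam("scene"); cv2.imwrite("pics/s6.png",cv2.resize(c["frame"][60:260,180:400],(660,600),interpolation=cv2.INTER_CUBIC))
tilt(c,(65,100),(350,520),(220,400))
```

```text
9.69753026030221 [-0.6 -0.5 -5.9] [360.1 248.5 105.1]
tilt deg 0.4 normal [0. 0. 1.] n 450 mean [428.4 313.7  83.1]
```

View pics/s6.png

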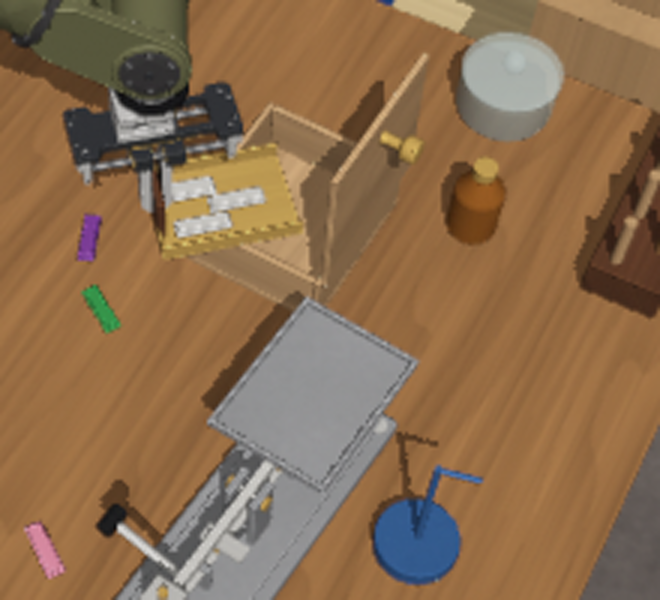

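The crop shows the pan at (230,200) level over the box's near corner with its three ingots inside, and the seat empty at (315,390). I'll lower it onto the walls.

Request:
move_arm(moves=[[0,0,0.001,0],[0,0,0.002,0],[0,0,0.003,0],[0,0,0.0035,0],[0,0,0.004,0],[0,0,0.0042,0],[0,0,0.0042,0]])

```text
clock: 43.8
eef_pos: [360.1, 248.5, 101.7]
eef_rot: [3.141, 0.0, 2.313]
wrist_force: [-5.8, -3.4, 8.6]
finger_gap: 10.2
finger_force: 60.0
```

Run:
```python
from h import *
s=manip.read_state(); print(s["finger_gap"],s["wrist_force"],s["moment"],s["eef_pos"])
```

```text
10.225941568315818 [-5.8 -3.4  8.6] [-0.8  1.1  0. ] [360.1 248.5 101.7]
```

Request:
move_arm(moves=[[0,0,-0.0005,0],[0,0,-0.0005,0],[0,0,-0.0005,0]], squeeze=5)

```text
clock: 44.1
eef_pos: [360.2, 248.6, 101.7]
eef_rot: [3.141, 0.0, 2.313]
wrist_force: [-2.7, -2.5, 4.5]
finger_gap: 10.0
finger_force: 5.0
```

Request:
move_arm(moves=[[0,0,0,0],[0,0,0,0],[0,0,0,0],[0,0,0,0]], jaw=0.026)

```text
clock: 44.5
eef_pos: [360.1, 248.6, 101.3]
eef_rot: [3.141, 0.0, 2.313]
wrist_force: [-0.9, -0.1, 0.4]
finger_gap: 25.7
finger_force: 0.0
```

Run:
```python
from h import *
s=manip.read_state(); print(s["finger_gap"],s["wrist_force"],s["moment"],s["eef_pos"])
c=cam("scene"); tilt(c,(60,100),(350,520),(220,400))
```

```text
25.657468383200058 [-0.9 -0.1  0.4] [-0.  0.  0.] [360.1 248.6 101.3]
tilt deg 0.2 normal [-0.  0.  1.] n 426 mean [431.4 314.6  79.9]
```

Request:
move_arm(moves=[[0,0,-0.02,0],[0,0,-0.05,0],[0,0,-0.08,0.1],[0,0,-0.1,0.24],[0,0,-0.1,0.38],[0,0,-0.1,0.52],[0,0,-0.1,0.66],[0,0,-0.1,0.8],[0,0,-0.1,0.94],[0,0,-0.1,1.08],[0,0,-0.1,1.22],[0,0,-0.1,1.36]], jaw=0.026)

```text
clock: 45.75
eef_pos: [360.1, 248.5, 201.3]
eef_rot: [3.142, -0.0, 0.947]
wrist_force: [0.8, 0.1, -1.0]
finger_gap: 26.0
finger_force: 0.0
```

Request:
move_arm(moves=[[0,0,0,0.13],[0,0,0,0.211],[0,0,0,0.211],[0,0,0,0.211],[0,0,0,0.211]], jaw=0.09)

```text
clock: 46.25
eef_pos: [360.0, 248.5, 201.3]
eef_rot: [-3.142, -0.0, 0.744]
wrist_force: [-0.3, 0.5, 0.5]
finger_gap: 62.6
finger_force: 0.0
```

Run:
```python
from h import *
c=cam("wrist");P=cloud(c); cv2.imwrite("pics/w7.png",c["frame"])
m=(abs(P[...,2]-139)<6)&(np.hypot(P[...,0]-360,P[...,1]-248)<60)
q=P[m][:,:2].astype(np.float32); r=cv2.minAreaRect(q); print("plate",m.sum(),r)
to(360.1,248.6,122,42.5)
tilt(c,(60,100),(350,520),(220,400))
```

```text
plate 1108 ((359.0291748046875, 248.07212829589844), (10.468032836914062, 63.384830474853516), 42.61206817626953)
pos [360.1 248.5 201.4] yaw 42.59 j6 1.35 MOVE [0.0001, -0.0, 0.0794] turn 0.0016 rows>=1.6 t=46.3
tilt deg 0.0 normal [-0. -0.  1.] n 16708 mean [430.5 310.8  78.6]
```

View pics/w7.png

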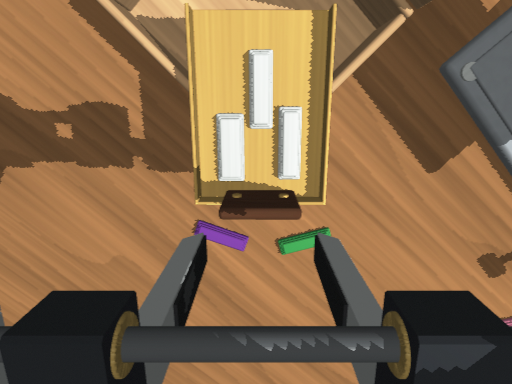

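The pan rests level with its three ingots at (231,147), (261,88) and (290,143). The plate at (260,205) is centred between the fingers.

Request:
move_arm(moves=[[0,0,0,0],[0,0,0,0],[0,0,0,0],[0,0,0,0],[0,0,0.02,0],[0,0,0.045,0],[0,0,0.065,0],[0,0,0.075,0],[0,0,0.079,0],[0,0,0.079,0]], jaw=0.09)

```text
clock: 47.3
eef_pos: [360.2, 248.6, 122.5]
eef_rot: [3.142, 0.0, 0.742]
wrist_force: [0.4, 0.0, -0.3]
finger_gap: 90.0
finger_force: 0.0
```

Request:
move_arm(moves=[[0,0,0,0],[0,0,0,0],[0,0,0,0],[0,0,0,0],[0,0,0,0],[0,0,0,0]], jaw=0.0, squeeze=12)

```text
clock: 47.9
eef_pos: [360.1, 248.5, 122.6]
eef_rot: [3.142, -0.0, 0.742]
wrist_force: [-2.6, -1.1, 5.2]
finger_gap: 63.6
finger_force: 12.0
```

Run:
```python
from h import *
s=manip.read_state(); print(s["finger_gap"],s["finger_force"],s["wrist_force"],s["eef_pos"])
c=cam("wrist");tilt(c,(60,100),(350,520),(220,400))
```

```text
63.64839784633651 12.000500857830048 [-2.6 -1.1  5.2] [360.1 248.5 122.6]
tilt deg 0.1 normal [-0. -0.  1.] n 26152 mean [424.3 304.9  78.7]
```

Request:
move_arm(moves=[[0.001,0,-0.002,0],[0.003,0,-0.005,0],[0.005,0,-0.008,0],[0.007,0,-0.011,0],[0.01,0,-0.014,0],[0.012,0,-0.017,0],[0.014,0,-0.02,0],[0.017,0,-0.023,0],[0.017,0,-0.023,0],[0.017,0,-0.023,0]])

```text
clock: 48.95
eef_pos: [372.6, 260.0, 145.4]
eef_rot: [3.142, -0.0, 0.742]
wrist_force: [0.5, 1.2, -2.4]
finger_gap: 63.6
finger_force: 12.0
```

Run:
```python
from h import *
s=manip.read_state(); print(s["finger_gap"],s["finger_force"],s["wrist_force"],s["eef_pos"])
c=cam("wrist");tilt(c,(40,140),(350,540),(220,420)); cv2.imwrite("pics/w8.png",c["frame"])
```

```text
63.557507130448386 11.999415457248688 [ 0.5  1.2 -2.4] [372.6 260.  145.4]
tilt deg 14.5 normal [0.2 0.2 1. ] n 23568 mean [427.1 307.3  79.7]
```

View pics/w8.png

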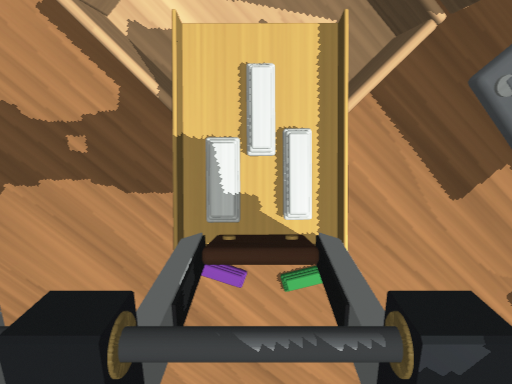

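The pan has tipped 14.5° about the walls, as planned, and the ingots are still in it. I'll carry on tipping.

Request:
move_arm(moves=[[0.003,0,-0.003,0],[0.006,0,-0.006,0],[0.01,0,-0.009,0],[0.013,0,-0.012,0],[0.018,0,-0.015,0],[0.022,0,-0.018,0],[0.027,0,-0.021,0],[0.033,0,-0.024,0],[0.038,0,-0.026,0],[0.044,0,-0.028,0],[0.049,0,-0.029,0],[0.049,0,-0.029,0]])

```text
clock: 50.2
eef_pos: [409.2, 293.5, 174.5]
eef_rot: [3.141, -0.0, 0.742]
wrist_force: [0.1, 0.4, -1.7]
finger_gap: 64.3
finger_force: 12.0
```

Request:
move_arm(moves=[[0,0,0,0],[0,0,0,0],[0,0,0,0],[0,0,0,0],[0,0,0,0]])

```text
clock: 50.7
eef_pos: [408.7, 293.1, 174.4]
eef_rot: [3.142, -0.0, 0.742]
wrist_force: [1.0, 0.7, -2.4]
finger_gap: 63.6
finger_force: 12.0
```

Run:
```python
from h import *
s=manip.read_state(); print(s["finger_gap"],s["finger_force"],s["wrist_force"],s["eef_pos"])
c=cam("wrist");tilt(c,(20,170),(350,540),(220,420)); cv2.imwrite("pics/w9.png",c["frame"])
```

```text
63.61766415542006 11.999004632234573 [ 1.   0.7 -2.4] [408.7 293.1 174.4]
tilt deg 43.4 normal [0.5 0.5 0.7] n 17474 mean [424.4 307.7  86.3]
```

View pics/w9.png

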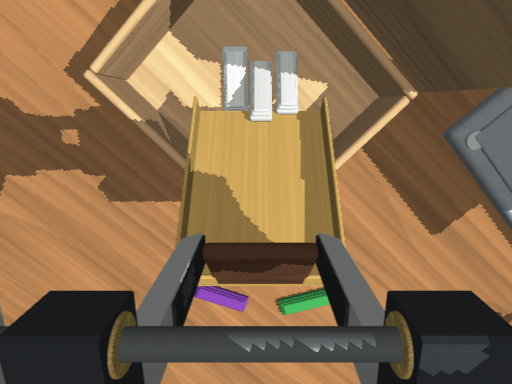

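Tipped to 43°, the three ingots lie off the spout in the box at (235,78), (261,90) and (287,80). I'll lift so their ends come clear of the lip.

Request:
move_arm(moves=[[0,0,-0.005,0],[0,0,-0.01,0],[0,0,-0.016,0],[0,0,-0.022,0],[0,0,-0.028,0],[0,0,-0.034,0],[0,0,-0.04,0],[0,0,-0.046,0],[0,0,-0.05,0],[0,0,-0.05,0],[0,0,-0.05,0],[0,0,-0.05,0]])

```text
clock: 51.95
eef_pos: [408.6, 293.0, 224.1]
eef_rot: [-3.142, 0.001, 0.742]
wrist_force: [-0.4, 0.4, -2.2]
finger_gap: 63.6
finger_force: 12.0
```

Run:
```python
from h import *
s=manip.read_state(); print(s["finger_gap"],s["finger_force"],s["wrist_force"],s["eef_pos"])
c=cam("wrist");tilt(c,(20,220),(350,540),(220,420)); cv2.imwrite("pics/w10.png",c["frame"])
for n in ("wrist","scene"):
    for r in ingots(cam(n),xr=(370,580),yr=(250,470),zr=(8,60)): print(n,*r)
```

```text
63.61689036200499 11.999042630195618 [-0.4  0.4 -2.2] [408.6 293.  224.1]
tilt deg 45.0 normal [0.5 0.5 0.7] n 17110 mean [423.4 306.7 134. ]
wrist [239.5  82.7] 1243 [468.9 379.2] 16.854478099984533 [468.2 378.8] 57.982879638671875 23.828765869140625 42.4923095703125
wrist [283.8  88.3] 992 [497.3 339.4] 18.8416696586566 [497.1 339.1] 56.98301315307617 20.09036636352539 46.82455062866211
wrist [266.5 112.5] 105 [465.9 336. ] 16.704697288339702 [465.9 336.8] 20.219999313354492 6.499858856201172 -47.5073356628418
scene [279.9 130.3] 57 [480.3 381. ] 16.370034925968184 [479.7 379.7] 39.25110626220703 22.03390121459961 29.193744659423828
scene [274.6 141.4] 139 [486.6 328.3] 17.130749902254706 [486.1 326.2] 86.15643310546875 37.74521255493164 20.348098754882812
```

All three lie flat on the box floor, at heights of about 17–19 mm. I'll reverse the path so the walls level the pan again.

Request:
move_arm(moves=[[0,0,0.008,0],[0,0,0.016,0],[0,0,0.025,0],[0,0,0.034,0],[0,0,0.042,0],[0,0,0.047,0],[0,0,0.05,0],[-0.005,0,0.051,0],[-0.011,0,0.052,0],[-0.016,0,0.056,0],[-0.022,0,0.059,0],[-0.027,0,0.062,0]])

```text
clock: 53.3
eef_pos: [388.4, 274.4, 162.3]
eef_rot: [3.142, -0.0, 0.742]
wrist_force: [-0.4, -0.3, 0.8]
finger_gap: 64.0
finger_force: 12.0
```

Request:
move_arm(moves=[[-0.004,0,0.003,0],[-0.009,0,0.006,0],[-0.012,0,0.009,0],[-0.016,0,0.012,0],[-0.019,0,0.015,0],[-0.022,0,0.017,0]])

```text
clock: 53.9
eef_pos: [372.4, 259.8, 145.0]
eef_rot: [-3.142, 0.0, 0.742]
wrist_force: [0.6, 0.8, -1.3]
finger_gap: 63.6
finger_force: 12.0
```

Run:
```python
from h import *
s=manip.read_state(); print(s["finger_gap"],s["finger_force"],s["wrist_force"],s["eef_pos"])
c=cam("wrist");tilt(c,(20,170),(350,540),(220,420))
```

```text
63.57574608370406 11.999768614768982 [ 0.6  0.8 -1.3] [372.4 259.8 145. ]
tilt deg 13.4 normal [0.2 0.2 1. ] n 32260 mean [422.8 304.4  80.9]
```

Request:
move_arm(moves=[[-0.003,0,0.003,0],[-0.005,0,0.006,0],[-0.007,0,0.009,0],[-0.01,0,0.012,0],[-0.012,0,0.015,0],[-0.014,0,0.018,0],[-0.016,0,0.02,0],[-0.017,0,0.022,0],[-0.017,0,0.0225,0],[-0.017,0,0.0225,0]])

```text
clock: 54.95
eef_pos: [360.0, 248.4, 123.5]
eef_rot: [3.141, -0.0, 0.742]
wrist_force: [-4.0, -3.2, 11.9]
finger_gap: 63.9
finger_force: 12.0
```

Run:
```python
from h import *
s=manip.read_state(); print(s["finger_gap"],s["finger_force"],s["wrist_force"],s["eef_pos"])
c=cam("wrist");tilt(c,(20,170),(350,540),(220,420))
P=cloud(c);m=(abs(P[...,2]-97)<4)&(P[...,0]<520)
r=cv2.minAreaRect(P[m][:,:2].astype(np.float32)); print("rim",m.sum(),r)
```

```text
63.93018355999269 12.00231984257698 [-4.  -3.2 11.9] [360.  248.4 123.5]
tilt deg 1.6 normal [-0. -0.  1.] n 35815 mean [419.6 301.5  79.7]
rim 3677 ((407.74053955078125, 292.35003662109375), (139.8494415283203, 116.46189880371094), 42.59150695800781)
```

Request:
move_arm(moves=[[0,0,0,0],[0,0,0,0],[0,0,0,0],[0,0,0,0],[0,0,0,0],[0,0,-0.02,0],[0,0,-0.05,0],[0,0,-0.08,0],[0,0,-0.08,0],[0,0,-0.08,0],[0,0,-0.08,0]], jaw=0.09)

```text
clock: 56.1
eef_pos: [359.7, 248.3, 201.8]
eef_rot: [-3.141, 0.002, 0.742]
wrist_force: [-0.9, 0.8, -0.5]
finger_gap: 90.0
finger_force: 0.0
```

Run:
```python
from h import *
c=cam("wrist");tilt(c,(60,100),(350,520),(220,400));P=cloud(c)
m=(abs(P[...,2]-139)<6)&(np.hypot(P[...,0]-360,P[...,1]-248)<60)
q=P[m][:,:2].astype(np.float32); r=cv2.minAreaRect(q); print("plate",m.sum(),r,np.median(P[m][:,2]))
to(360,248.5,101.5,132.5)
m=(abs(P[...,2]-97)<4)&(P[...,0]<520)
r=cv2.minAreaRect(P[m][:,:2].astype(np.float32)); print("rim",m.sum(),r)
```

```text
tilt deg 0.1 normal [-0. -0.  1.] n 22395 mean [425.2 306.6  78.6]
plate 1092 ((360.875732421875, 248.79873657226562), (10.00133991241455, 63.25159454345703), 42.54966354370117) 138.05452031782687
pos [359.7 248.3 201.8] yaw 42.50 j6 1.35 MOVE [0.0006, 0.0001, 0.1003] turn -1.5708 rows>=10.5 t=56.1
rim 2018 ((415.42108154296875, 299.2824401855469), (159.68780517578125, 116.33757781982422), 42.58705139160156)
```

Request:
move_arm(moves=[[0,0,0,-0.14],[0,0,0,-0.28],[0,0,0,-0.42],[0,0,0,-0.56],[0,0,0,-0.7],[0,0,0,-0.84],[0,0,0,-0.98],[0,0,0,-1.12],[0,0,0,-1.26],[0,0,0,-1.4],[0,0,0,-1.54],[0,0,0,-1.571]], jaw=0.04)

```text
clock: 57.35
eef_pos: [359.8, 248.3, 201.9]
eef_rot: [-3.14, -0.0, 2.318]
wrist_force: [0.2, 0.0, -0.6]
finger_gap: 40.5
finger_force: 0.0
```

Request:
move_arm(moves=[[0,0,0,0],[0,0,0.03,0],[0,0,0.06,0],[0,0,0.085,0],[0,0,0.096,0],[0,0,0.1,0],[0,0,0.1,0],[0,0,0.1,0]])

```text
clock: 58.15
eef_pos: [360.5, 248.8, 103.8]
eef_rot: [3.14, 0.0, 2.313]
wrist_force: [0.0, -0.5, 0.5]
finger_gap: 40.1
finger_force: 0.0
```

Request:
move_arm(moves=[[0,0,0,0],[0,0,0,0],[0,0,0,0],[0,0,0,0],[0,0,0,0],[0,0,0,0]], jaw=0.0, squeeze=60)

```text
clock: 58.75
eef_pos: [360.2, 248.6, 103.0]
eef_rot: [3.141, 0.0, 2.313]
wrist_force: [-0.1, 0.3, 1.0]
finger_gap: 9.6
finger_force: 60.0
```

Request:
move_arm(moves=[[0,0,-0.005,0],[0,0,-0.015,0],[0,0,-0.03,0],[0,0,-0.045,0],[0,0,-0.06,0],[0,0,-0.075,0],[0,0,-0.09,0],[0,0,-0.1,0],[0,0,-0.105,0],[0,0,-0.105,0],[0,0,-0.105,0]])

```text
clock: 59.85
eef_pos: [359.8, 248.4, 207.3]
eef_rot: [-3.141, -0.0, 2.313]
wrist_force: [0.2, 0.3, -2.3]
finger_gap: 9.5
finger_force: 60.0
```

Run:
```python
from h import *
s=manip.read_state(); print(s["finger_gap"],s["finger_force"],s["wrist_force"],s["eef_pos"])
tilt(cam("scene"),(150,215),(360,530),(220,400))
to(400,26,205,132.5)
```

```text
9.52515545337188 59.99911308288574 [ 0.2  0.3 -2.3] [359.8 248.4 207.3]
tilt deg 0.2 normal [-0.  0.  1.] n 746 mean [422.3 307.  183.6]
pos [359.8 248.4 207.2] yaw 132.51 j6 -0.22 MOVE [-0.1911, -0.1206, 0.0023] turn 0.0002 rows>=4.5 t=59.9
```

Request:
move_arm(moves=[[-0.01,-0.006,0,0],[-0.03,-0.019,0,0],[-0.053,-0.033,0,0],[-0.076,-0.048,0,0],[-0.1,-0.063,0,0],[-0.124,-0.078,0,0],[-0.147,-0.093,0,0],[-0.167,-0.105,0,0],[-0.182,-0.115,0,0],[-0.191,-0.1206,0,0],[-0.191,-0.1206,0,0]])

```text
clock: 61.0
eef_pos: [400.2, 25.2, 207.7]
eef_rot: [-3.141, -0.0, 2.311]
wrist_force: [0.4, 0.2, -3.1]
finger_gap: 9.5
finger_force: 60.0
```

Request:
move_arm(moves=[[0,0,0,-0.03],[0,0,0,-0.1],[0,0,0,-0.18],[0,0,0,-0.26],[0,0,0,-0.34],[0,0,0,-0.42],[0,0,0,-0.5],[0,0,0,-0.58],[0,0,0,-0.65],[0,0,0,-0.71],[0,0,0,-0.735],[0,0,0,-0.735]])

```text
clock: 62.2
eef_pos: [400.1, 26.7, 207.8]
eef_rot: [3.142, -0.0, 3.049]
wrist_force: [-0.3, -0.5, -2.1]
finger_gap: 9.7
finger_force: 60.0
```

Run:
```python
from h import *
to(622.3,26.2,206,174.55)
```

```text
pos [400.1  26.7 207.8] yaw 174.70 j6 -1.50 MOVE [-0.2213, 0.02, 0.0018] turn 0.0026 rows>=4.4 t=62.2
```

Request:
move_arm(moves=[[-0.008,0.001,0,0],[-0.025,0.002,0,0],[-0.05,0.005,0,0],[-0.077,0.007,0,0],[-0.104,0.009,0,0],[-0.131,0.012,0,0],[-0.158,0.014,0,0],[-0.182,0.016,0,0],[-0.202,0.018,0,0],[-0.215,0.02,0,0.002],[-0.221,0.02,0,0.002],[-0.221,0.02,0,0.002]])

```text
clock: 63.4
eef_pos: [622.5, 25.5, 207.2]
eef_rot: [-3.142, -0.001, 3.045]
wrist_force: [-0.7, 0.3, -2.5]
finger_gap: 9.4
finger_force: 60.0
```

Request:
move_arm(moves=[[0,0,0,0],[0,0,0,0],[0,0,0,0]])

```text
clock: 63.7
eef_pos: [621.9, 25.4, 208.2]
eef_rot: [3.142, 0.0, 3.046]
wrist_force: [0.5, 0.2, -3.0]
finger_gap: 9.8
finger_force: 60.0
```

Run:
```python
from h import *
to(622.3,26.2,206,174.55)
for n in ("wrist","scene"):
    c=cam(n); P=cloud(c); hsv=cv2.cvtColor(c["frame"],cv2.COLOR_BGR2HSV)
    m=(abs(P[...,2]-200.5)<5)&(P[...,0]>540)&(P[...,0]<720)&(P[...,1]<215)&(P[...,1]>10)&(hsv[...,1]>80)
    print(n,"rim",m.sum(),cv2.minAreaRect(P[m][:,:2].astype(np.float32)))
    tilt(c,(165,192),(560,690),(40,185))
    # seat rim outer, z~141
    m=(abs(P[...,2]-140)<5)&(P[...,0]>520)&(P[...,0]<730)&(P[...,1]<215)&(P[...,1]>0)&(hsv[...,1]<80)
    q=P[m][:,:2].astype(np.float32); print("seat",m.sum(),cv2.minAreaRect(q))
```

```text
pos [621.9  25.4 208.2] yaw 174.51 j6 -1.49 MOVE [-0.0004, 0.0008, 0.0022] turn -0.0007 rows>=0.0 t=63.7
wrist rim 2862 ((627.8472900390625, 99.4598159790039), (159.49949645996094, 116.08423614501953), 84.51287078857422)
tilt deg 0.1 normal [-0. -0.  1.] n 31672 mean [623.5 112.6 183.7]
seat 3042 ((603.207275390625, 102.64398193359375), (179.71279907226562, 87.23213958740234), 84.06767272949219)
scene rim 93 ((683.1966552734375, 87.17852783203125), (167.4500274658203, 46.82489013671875), 68.47709655761719)
tilt deg 0.9 normal [-0.  0.  1.] n 515 mean [655.6 113.6 184.3]
seat 413 ((629.434326171875, 98.92329406738281), (184.3193359375, 136.605712890625), 84.31551361083984)
```

Request:
move_arm(moves=[[-0.0005,0.0003,0.005,0],[-0.0005,0.0003,0.014,0],[-0.0005,0.0003,0.023,0],[-0.0005,0.0003,0.031,0],[-0.0005,0.0003,0.036,0],[-0.0005,0.0003,0.039,0],[-0.0005,0.0003,0.041,0],[-0.0005,0.0003,0.0425,0],[-0.0005,0.0003,0.0435,0],[-0.0005,0.0003,0.0445,0],[-0.0005,0.0003,0.0445,0]])

```text
clock: 64.9
eef_pos: [622.6, 25.7, 163.3]
eef_rot: [3.142, 0.0, 3.046]
wrist_force: [-0.0, 0.5, -1.7]
finger_gap: 9.7
finger_force: 60.0
```

Run:
```python
from h import *
s=manip.read_state(); print(s["eef_pos"],s["wrist_force"],s["moment"])
c=cam("wrist"); tilt(c,(120,160),(560,690),(40,185)); pan(c)
```

```text
[622.6  25.7 163.3] [-0.   0.5 -1.7] [-0.1  0.  -0. ]
tilt deg 0.1 normal [-0.  0.  1.] n 31495 mean [624.1 112.4 138.9]
floor 33263 ((627.9711303710938, 100.15542602539062), (159.32749938964844, 114.63716888427734), 84.47712707519531)
plate 2927 ((619.2868041992188, 27.441465377807617), (59.08721923828125, 32.51755905151367), 12.995882987976074)
rimtop 2671 ((628.6151123046875, 99.89408111572266), (159.8507080078125, 116.1221923828125), 84.50788116455078)
```

Request:
move_arm(moves=[[0,0,0.0005,0],[0,0,0.001,0],[0,0,0.0013,0],[0,0,0.0013,0]])

```text
clock: 65.35
eef_pos: [622.7, 25.7, 162.2]
eef_rot: [3.142, 0.0, 3.046]
wrist_force: [-0.0, 0.2, -0.9]
finger_gap: 9.6
finger_force: 60.0
```

Request:
move_arm(moves=[[0,0,0,0],[0,0,0,0]], squeeze=5)

```text
clock: 65.55
eef_pos: [622.7, 25.6, 162.2]
eef_rot: [3.142, 0.0, 3.046]
wrist_force: [-0.3, -0.3, 1.2]
finger_gap: 9.9
finger_force: 5.0
```

Request:
move_arm(moves=[[0,0,0,0],[0,0,0,0],[0,0,0,0],[0,0,0,0],[0,0,-0.02,0],[0,0,-0.05,0],[0,0,-0.09,0],[0,0,-0.13,0],[0,0,-0.15,0],[0,0,-0.15,0],[0,0,-0.15,0],[0,0,-0.15,0]], jaw=0.03)

```text
clock: 66.75
eef_pos: [622.3, 25.7, 310.2]
eef_rot: [-3.141, -0.003, 3.046]
wrist_force: [-0.5, 0.1, -0.2]
finger_gap: 29.5
finger_force: 0.0
```

Run:
```python
from h import *
c=cam("wrist"); tilt(c,(120,160),(560,690),(40,185)); pan(c); look("scene")
c=cam("scene"); P=cloud(c)
m=(P[...,2]>120)&(P[...,2]<262)&(P[...,0]>520)&(P[...,0]<640)&(P[...,1]>255)&(P[...,1]<470)
q=P[m]; A=np.c_[q[:,1:],np.ones(len(q))]
for _ in range(5):
    s=np.linalg.lstsq(A,q[:,0],rcond=None)[0]; e=abs(A@s-q[:,0]); k=e<max(4,1.5*e.mean()); A,q=A[k],q[k]
print("lid x = y*%.3f + z*%.3f + %.1f"%tuple(s),len(q),np.percentile(q,[1,50,99],axis=0))
for n in ("scene","top"):
  for r in ingots(cam(n),xr=(370,580),yr=(250,480),zr=(8,60)): print(n,*r)
to(480,200,300,84.5)
```

```text
tilt deg 0.0 normal [-0. -0.  1.] n 12740 mean [628.  109.3 137.8]
floor 14019 ((619.0612182617188, 8.438629150390625), (343.79248046875, 113.7155990600586), 84.48946380615234)
plate 713 ((620.961669921875, 25.505741119384766), (9.942253112792969, 62.64015197753906), 84.76010131835938)
rimtop 1079 ((629.0997314453125, 100.04423522949219), (159.6050567626953, 115.72602844238281), 84.4804916381836)
scene floor z 138.77573427360994
knob [ 514.4 -103.8  102.2] 56
lid x = y*0.039 + z*-0.022 + 561.8 383 [[568.3 309.1 123.8]
 [572.6 390.5 201.8]
 [576.6 457.  259.6]]
top [149.3 205.1] 93 [493.2 335.9] 19.77197487536648 [493.6 335.2] 57.28666305541992 19.510210037231445 50.555294036865234
top [136.  213.8] 105 [465.  377.5] 17.07185730636445 [463.8 376.9] 57.059661865234375 20.03950309753418 43.66789627075195
top [156.2 220.5] 90 [444.1 312.1] 20.072310401459163 [444.7 312.8] 57.62324142456055 16.956615447998047 54.22561264038086
pos [622.6  25.7 311.4] yaw 174.51 j6 -1.49 MOVE [0.1586, 0.1599, 0.0116] turn 1.5710 rows>=10.5 t=67.0
```

The pan is seated level and all three ingots are in the box. Next is the lid: approach behind it (+x side) with the fingers shut.

Run:
```python
from h import *
to(606,317,311,177.5)
```

```text
pos [622.6  25.7 311.4] yaw 174.51 j6 -1.49 MOVE [0.0444, 0.2884, 0.0005] turn -0.0522 rows>=5.8 t=67.0
```

Request:
move_arm(moves=[[0.006,0.041,0,-0.01],[0.012,0.082,0,-0.02],[0.018,0.123,0,-0.03],[0.024,0.164,0,-0.04],[0.031,0.205,0,-0.052],[0.038,0.247,0,-0.052],[0.0444,0.2884,0,-0.052],[0.0444,0.2884,0,-0.052],[0.0444,0.2884,0,-0.052]], jaw=0.0)

```text
clock: 67.9
eef_pos: [605.8, 317.6, 311.3]
eef_rot: [-3.141, -0.001, 3.099]
wrist_force: [-0.1, -0.6, -0.5]
finger_gap: 0.9
finger_force: 0.0
```

Run:
```python
from h import *
to(606,317,215,177.5)
c=cam("wrist"); P=cloud(c)
m=(abs(P[...,2]-252)<12)&(P[...,0]>520)&(P[...,0]<620)&(P[...,1]>230)
print("lid top",m.sum(),cv2.minAreaRect(P[m][:,:2].astype(np.float32)),np.nanmax(P[m][:,2]))
cv2.imwrite("pics/w11.png",c["frame"])
```

```text
pos [605.8 317.6 311.3] yaw 177.57 j6 -1.10 MOVE [-0.0003, -0.0005, 0.0963] turn 0.0013 rows>=1.9 t=67.9
lid top 3789 ((585.0067749023438, 357.86212158203125), (199.23272705078125, 49.58377456665039), 87.45703125) 257.4171048639073
```

View pics/w11.png

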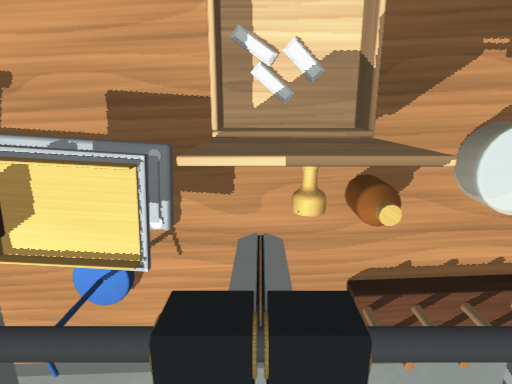

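The view shows the shut fingers at column 262, clear of the lid knob at (310,195) and behind the lid's top edge at row 160. Three ingots lie in the box at (255,45), (272,82) and (303,58). I'll descend and sweep the lid shut.

Request:
move_arm(moves=[[0,-0.01,0.03,0],[0,-0.01,0.065,0],[0,-0.01,0.088,0],[0,-0.01,0.096,0],[0.01,-0.01,0.096,0],[0.02,-0.01,0.096,0],[0.03,-0.01,0.096,0],[0.04,-0.01,0.096,0],[0.051,-0.01,0.096,0],[0.065,-0.01,0.098,0],[0.08,-0.01,0.1,0]])

```text
clock: 69.05
eef_pos: [526.2, 309.7, 213.4]
eef_rot: [3.141, 0.002, 3.096]
wrist_force: [2.3, 0.2, 0.1]
finger_gap: 0.7
finger_force: 1.0
```

Run:
```python
from h import *
s=manip.read_state(); print(s["eef_pos"],s["wrist_force"])
h=np.array([564.2,358.7]); ux=np.array([.999,-.0436]); print("u,h", (h-s["eef_pos"][:2])@ux, s["eef_pos"][2]-75)
```

```text
[526.2 309.7 213.4] [2.3 0.2 0.1]
u,h 35.83443817427925 138.40307844251686
```

Request:
move_arm(moves=[[0.014,0,0.006,0],[0.028,0,0.013,0],[0.04,0,0.02,0],[0.052,0,0.029,0],[0.063,0,0.038,0],[0.073,0,0.049,0],[0.081,0,0.061,0],[0.089,0,0.073,0],[0.095,0,0.087,0],[0.099,0,0.101,0],[0.102,0,0.113,0],[0.103,0,0.12,0]])

```text
clock: 70.25
eef_pos: [423.1, 314.8, 92.0]
eef_rot: [3.141, 0.001, 3.097]
wrist_force: [-0.2, -1.2, 2.0]
finger_gap: 0.6
finger_force: 0.4
```

Request:
move_arm(moves=[[0,0,0.003,0],[0,0,0.006,0],[0,0,0.009,0],[0,0,0.011,0],[0,0,0.011,0]])

```text
clock: 70.75
eef_pos: [423.3, 315.2, 83.4]
eef_rot: [3.141, 0.001, 3.098]
wrist_force: [-10.3, -7.5, 27.0]
finger_gap: 0.4
finger_force: 13.5
```

Run:
```python
from h import *
s=manip.read_state(); print(s["eef_pos"],s["wrist_force"])
for n in ("scene","top"):
    c=cam(n); P=cloud(c)
    m=(P[...,2]>65)&(P[...,2]<120)&(P[...,0]>400)&(P[...,0]<560)&(P[...,1]>380)&(P[...,1]<450)
    q=P[m]; A=np.c_[q[:,:2],np.ones(len(q))]; print(n,"lid slope",np.linalg.lstsq(A,q[:,2],rcond=None)[0],np.median(q[:,2]),len(q))
```

```text
[423.3 315.2  83.4] [-10.3  -7.5  27. ]
scene lid slope [ 0.  -0.  85.3] 83.57488465606139 655
top lid slope [ 0.   0.  82.4] 83.97547673086046 670
```

Shut, and pressed firmly. I'll lift away and verify.

Request:
move_arm(moves=[[0,0,-0.03,0],[0,0,-0.07,0],[0,0,-0.12,0],[0,0,-0.17,0],[0,0,-0.22,0],[0,0,-0.24,0],[0,0,-0.24,0],[0,0,-0.24,0],[0,0,-0.24,0],[0,0,-0.24,0]])

```text
clock: 71.85
eef_pos: [422.6, 314.9, 319.8]
eef_rot: [-3.14, -0.002, 3.098]
wrist_force: [0.1, 0.1, -0.5]
finger_gap: 0.2
finger_force: 0.0
```

Run:
```python
from h import *
np.set_printoptions(suppress=True,precision=4)
for n in ("scene","top"):
    c=cam(n); P=cloud(c)
    m=(P[...,2]>65)&(P[...,2]<120)&(P[...,0]>400)&(P[...,0]<560)&(P[...,1]>385)&(P[...,1]<450)
    q=P[m]; A=np.c_[q[:,:2],np.ones(len(q))]; print(n,"lid slope",np.linalg.lstsq(A,q[:,2],rcond=None)[0],np.median(q[:,2]),len(q))
look("scene"); print(manip.read_state()["eef_pos"])
cv2.imwrite("pics/end.png",cv2.resize(cam("scene")["frame"],(768,576)))
```

```text
scene lid slope [ 0.0023  0.0057 80.3576] 83.85397928335874 662
top lid slope [ 0.0354 -0.0069 67.7821] 84.03640575026361 139
scene floor z 138.4468056107437
knob [ 514.5921 -104.242   101.5483] 56
[422.6988 314.9931 320.4581]
```

View pics/end.png

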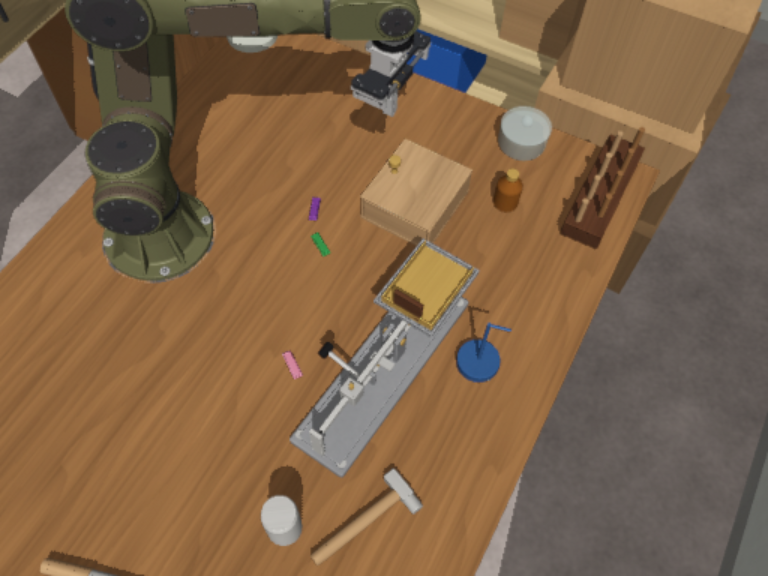

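The final view shows the box shut at (415,190), the empty pan on its seat at (428,285), the lever back at (327,350), and the tin, stand, flask and hammer where they were.

```bash
python3 -c "
from h import *
print(manip.sign_off())"
```

```text
the job is handed in; nothing more can be done
None
```

The job is handed in, though sign-off returned no verdict: the three silver ingots were weighed (the loaded pan sank 10 mm), the beam re-arrested level and the ingots tipped into the box; the empty pan is back on its seat, the lid is shut, and the tin, stand, flask and hammer look unmoved in the last camera view.

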